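Charge the mill jar with grinding cylinders from the chute

ROBOT

A 7-joint arm with a two-finger parallel gripper is mounted at the origin on the work surface. World frame = base frame: x ahead of the robot, y to its left, z up, the work surface at z = 0. Lengths are in mm, angles in rad, forces in N, time in s.
With the tool pointing down it reaches from about 400 to 875 mm from the base axis. Payload 4.4 kg.
Tool frame: the origin (TCP) lies between the finger pads; the fingertips stand ctrl.finger_overhang ahead of it and the grasp point (between the pads) lies 11 mm behind it (ctrl.finger_overhang is the distance from the TCP to the fingertips, in mm); z points along the fingers, y is the direction in which the jaws open and shut (so a half turn about z gives the same grasp; the last joint's range is limited). The gripper opens to 85 mm and grips with 20 to 120 N. Pads are 22 mm wide; open, the fingers measure 114 mm over their backs; the gripper's body (76 mm by 85 mm) begins 54 mm behind the grasp point. The pads swing forward as they close: fully open they stand 13 mm farther back than shut.
Start: joints at [-1.259, 0.628, 0.038, 1.517, -0.027, 0.996, -0.02], TCP at [239.748, 604.184, 239.313] pointing down, gripper open.
Joint ranges: [-3.06, 3.06], [-0.37, 2.12], [-1.25, 1.32], [0.18, 2.47], [-1.1, 4.24], [0.23, 1.98], [-2.94, 2.94]. Speed limits (rad/s): [2.57, 2.57, 3.14, 3.14, 3.14, 3.14, 3.14].

INTERFACE

Orientations are given as [roll, pitch, yaw] about the fixed x, y, z axes, in that order (R = Rz(yaw) Ry(pitch) Rx(roll)).
In Python, from cell import ctrl gives the robot as it stands. The module is installed in compiled form; this text tells all that it offers.
- The arm moves only by the tool step_arm, never from a script. Its argument "deltas" is a list that holds one entry, the list of rows, each a list of 7 numbers: the opening, from 0 (shut) to 1 (fully open), then the shift along the world's x, y, z in mm, then the turn, a rotation vector about the world's x, y, z in rad. In form: [[[grip, tx, ty, tz, rx, ry, rz], ...]]. A call has 1 to 10 rows; each row shifts and turns the commanded pose from where the row before left it; what a row does not reach is not made up. A row lasts 1/12 s, in which the tool goes at most 41.7 mm and 7.16 degrees, less where a joint would pass 70% of its speed; a pose out of reach is approached as far as the arm can. A call is refused whole if a number of a shift passes 41.7 or a number of a turn 0.125, either way. A call with a gripper value outside its range is refused whole. The fingers move at their own pace and stop on an object; the grip force is fixed at half the most. Time passes only in rows, so rows that do not move let the fingers close. It gives the time, the measured TCP pose, the force and the opening at its end, in the units of the state.
- ctrl.read_state(): the state, without advancing time (a new reading comes with each control period).
- ctrl.get_image(name): name is "scene" or "top"; returns (picture, depth): 480x640x3 uint8, red, green, blue; 480x640 float32, mm along the optical axis (not along the pixel's ray), 0 where there is no reading.
- ctrl.camera_info(name): a dict with "intrinsics" (3x3 intrinsics, pixels), "distortion" ([k1, k2, p1, p2, k3] as OpenCV has them; the pictures are not rectified), "rvec" (rotation vector, rad) and "tvec" (3), from world to camera coordinates, as OpenCV has them. Camera axes: x right, y down, z forward; pixel columns grow to the right and rows downward; lengths in mm; the calibration is good to about 2 mm. A picture is of the moment at which its call begins. camera_info takes no time and is no camera call.
- ctrl.finish_job(): hands the job in, once; it reports no verdict.
The state is a dict: "clock": time; "qpos": joint angles; "qd": joint speeds; "tau": joint torques, N m; "eef_pos": TCP position; "tool_rot": TCP orientation; "force": force on the tool from outside, world axes, zero at the start; "torque": the same for the moment, N m; "width": finger opening in mm.
Only numpy, scipy, OpenCV 4.12 (cv2) and the standard library are available. Lean on these libraries where they do the work, as an engineer would, in place of code of your own. Each camera call takes 0.05 s, during which the arm holds its last target.

TASK

Pick up the steel charging chute with its load of four grinding cylinders, without losing any, and, keeping it about level, rest its nose on the white sleeve in the neck of the open jar, the tip inside the mouth. Then tip the chute with its nose kept resting lightly on the sleeve (a few newtons; never over 12, which would drive the sleeve in) until all four cylinders have slid into the jar, and for about a second more. Set the empty chute back in its tray on its feet and let go; do not shove or tip the jar, spill a cylinder or disturb the other things.

Things in the scene. Friction and masses are not known exactly. Their poses are not given: they have to be found in the camera images.
- chute: Steel charging chute, 0.18 to 0.30 kg: straight U channel 180 mm long, 18 wide outside, 14 inside, open on top and at the nose. Origin on the plane under its feet, below the grip; x to the nose, z up. Channel from x = -45 (tail) to 135 mm (nose tip), underside z = 14, floor 16.5, wall tops 29.5. Two cross feet, 44 wide, 14 high, at x = 108..116 and -37..-29 mm. Starts standing in the tray.
- chute_grip (a point): Middle of the chute's black upright grip, where to hold it, at (0, 0, 60) mm in the chute's frame; axes as the chute's. The grip is a post 16 mm (x) by 22 mm (y), from z = 32.5 to 78.5 mm, on a 3 mm bridge over the channel (x = -33..17 mm).
- chute_nose (a point): Middle of the nose edge of the channel floor, at (135, 0, 16.5) mm in the chute's frame; axes as the chute's.
- chute_notch (a point): Inner corner between the front face of the front foot and the underside of the channel, at (116, 0, 14) mm in the chute's frame, 19 mm behind the nose tip: with the underside laid on the sleeve, the foot hangs outside the neck, close to it, and the tip reaches into the mouth. The chute can be tipped about this place.
- piece0: Steel grinding cylinder 1 of 4, 11 mm diameter, 18 mm long, 13 g; origin at its centre, x along its axis. They lie end to end, lengthwise, in the chute's channel between the grip and the nose, and slide along it once it is tipped nose-down by some 18 to 28 degrees (friction varies from 0.32 to 0.52).
- piece1: Steel grinding cylinder 2 of 4, 11 mm diameter, 18 mm long, 13 g; origin at its centre, x along its axis. They lie end to end, lengthwise, in the chute's channel between the grip and the nose, and slide along it once it is tipped nose-down by some 18 to 28 degrees (friction varies from 0.32 to 0.52).
- piece2: Steel grinding cylinder 3 of 4, 11 mm diameter, 18 mm long, 13 g; origin at its centre, x along its axis. They lie end to end, lengthwise, in the chute's channel between the grip and the nose, and slide along it once it is tipped nose-down by some 18 to 28 degrees (friction varies from 0.32 to 0.52).
- piece3: Steel grinding cylinder 4 of 4, 11 mm diameter, 18 mm long, 13 g; origin at its centre, x along its axis. They lie end to end, lengthwise, in the chute's channel between the grip and the nose, and slide along it once it is tipped nose-down by some 18 to 28 degrees (friction varies from 0.32 to 0.52).
- jar: Open mill jar of plain steel, loose on the bench, upright, 0.45 to 0.65 kg, 85 mm high: body 72 mm diameter, straight neck 46 mm outside from 64 mm up to the rim; inner floor at 5 mm. Origin at the centre of its underside, z up. A white plastic sleeve (bore 34 mm, flange 46 mm across and 3 mm thick) is pushed into the neck.
- jar_mouth (a point): Centre of the jar's mouth at the height of its steel rim, 85 mm above the bench; fixed to the jar. The flat top of the white sleeve's flange stands 3 to 15 mm above this point, different each time and not measured: find it by touch. The sleeve is a tight fit and holds its height under light pressure.
- tray: Shallow metal tray fixed on the bench, 280 mm (its x) by 130 mm (its y), rim 14 mm high, walls and floor 3 mm; origin at the centre of its underside. The inner floor is 3 mm above the bench.
- capped_jar: Steel jar of the same body as the open one but closed by a cap 52 mm across, 90 mm high; origin at the centre of its underside. A bystander, in the same row as the jar and the beaker.
- beaker: Glass beaker, 68 mm across, 88 mm high, wide open; origin at the centre of its underside. A bystander, in the same row.
- wash_bottle: White bottle, 64 mm across, 170 mm high; origin at the centre of its underside. A bystander.
- dishes: Stack of three flat culture dishes, 92 mm across, 45 mm high; origin at the centre of its underside. A bystander.
- spatula: Thin steel double-ended laboratory spatula, 190 mm long, 6 mm thick, lying on the bench; origin at its middle, x along it. A bystander.
Things that resemble listed ones, but are neither listed nor needed, are in the scene too. What is shaped like the chute but red is not meant.

How it is judged (in metres and radians):
On the way, in this order (a step that is already met when the one before it is completed fails the run):
1. the chute, about level, rests its nose on the jar's sleeve, its tip over or in the mouth, with all four cylinders still in the chute (horizontal distance between chute_nose and jar_mouth below 0.017 m and contact force between chute and jar above 0.5 N and angle between chute's own z axis and vertical below 0.3 rad and height (world z) of each of piece0, piece1, piece2, piece3 above 0.08 m), for 0.3 s.
2. all four cylinders are in the jar and the tipped chute still rests on it (z of each of piece0, piece1, piece2, piece3 in the frame of jar below 0.05 m and horizontal distance between each of piece0, piece1, piece2, piece3 and jar below 0.034 m and contact force between chute and jar above 0.5 N and horizontal distance between chute_nose and jar_mouth below 0.017 m), for 0.8 s.
At the end, for the whole second after the job is handed in: All four cylinders lie inside the jar, which stands upright (within 3 degrees) and at rest within 30 mm of its place; the chute stands on its feet (within 3 degrees) on the floor of its tray, at rest and released (z of each of piece0, piece1, piece2, piece3 in the frame of jar below 0.05 m and horizontal distance between each of piece0, piece1, piece2, piece3 and jar below 0.034 m and angle between each of jar, chute's own z axis and vertical below 0.06 rad and z of chute in the frame of tray between 0.001 and 0.008 m and x of chute in the frame of tray between -0.13 and 0.13 m and y of chute in the frame of tray between -0.06 and 0.06 m and linear speed of each of chute, jar below 0.02 m/s and distance of jar from where it was at the start of the episode below 0.03 m); the robot touches nothing.
It fails at once if the chute presses on the jar and its sleeve with more than 12 N (contact force between chute and jar above 12 N).
It fails at once if the jar is shoved more than 30 mm or tipped (distance of jar from where it was at the start of the episode above 0.03 m or angle between jar's own z axis and vertical above 0.2 rad).
It fails at once if a cylinder is spilled on the bench or tray ((height (world z) of piece0 below 0.014 m and horizontal distance between piece0 and jar above 0.04 m) or (height (world z) of piece1 below 0.014 m and horizontal distance between piece1 and jar above 0.04 m) or (height (world z) of piece2 below 0.014 m and horizontal distance between piece2 and jar above 0.04 m) or (height (world z) of piece3 below 0.014 m and horizontal distance between piece3 and jar above 0.04 m)).
It fails at once if a bystander is moved more than 30 mm (distance of any of capped_jar, beaker, wash_bottle, dishes, spatula from where it was at the start of the episode above 0.03 m).
It also fails if it takes over 72 s, if anything falls off the work surface, if the arm or the gripper's body presses on something with over 40 N, if the wrist force passes 120 N, or if a joint passes its speed limit or range.

## Working session

There is one attempt and no reset: what is moved stays moved. The work goes in short steps, Python scripts to look and compute and a tool call to move; the robot and the scene stay as the last step left them, time stands still between calls to the robot, and variables do not carry over. Pictures are saved under pics/ and viewed, and the job is handed in when it is done.

Besides the shell and the picture viewer there is one more tool, called after "Request:" by a JSON object that holds its "op" and its "data", one argument or row to a line. step_arm: Moves the arm, as the interface text tells. Its arguments: {"type":"object","properties":{"deltas":{"type":"array"}},"required":["deltas"]}

```bash
mkdir -p pics
python3 - <<'E'
from cell import ctrl
import cv2,numpy as np
s=ctrl.read_state(); print(s, ctrl.finger_overhang)
for n in ["scene","top"]:
    im,d=ctrl.get_image(n); np.savez(f"pics/{n}0.npz",im=im,d=d); cv2.imwrite(f"pics/{n}0.png",im[:,:,::-1]); i=ctrl.camera_info(n); print(n,i)
    R=cv2.Rodrigues(np.array(i["rvec"],float))[0]; print(-R.T@np.array(i["tvec"]).ravel())
E
```

```text
{'clock': 0.0, 'qpos': array([-1.25877905,  0.6293358 ,  0.03842171,  1.51835406, -0.02701407,
        0.99630846, -0.01999258]), 'qd': array([-0.00123759, -0.00095628, -0.00128826, -0.00047977,  0.0009367 ,
        0.00042463, -0.00053441]), 'tau': array([-1.61428798e-04, -5.63397110e+01,  1.22596946e+00, -1.93440467e+01,
        1.10496857e-02,  1.07121805e-02,  1.83659211e-05]), 'eef_pos': array([239.51477854, 603.61092   , 238.39985475]), 'tool_rot': array([-3.13970411e+00,  4.90406652e-07,  2.76379182e+00]), 'force': array([-0.05546355,  0.32050848, -0.76415601]), 'torque': array([ 0.00817077, -0.05108456, -0.01566244]), 'width': 85.48767895491405} 8.0
scene {'intrinsics': array([[542.68921257,   0.        , 324.57330348],
       [  0.        , 542.68921257, 231.84029607],
       [  0.        ,   0.        ,   1.        ]]), 'distortion': array([-0.12629159,  0.        ,  0.        ,  0.        ,  0.        ]), 'rvec': array([ 2.13721479,  1.01452847, -0.45295192]), 'tvec': array([-240.32705543, -339.73893417, 1554.24679099])}
[1219.77587208 -668.60946629  808.68468993]
top {'intrinsics': array([[453.22296769,   0.        , 320.33812289],
       [  0.        , 453.22296769, 234.18393125],
       [  0.        ,   0.        ,   1.        ]]), 'distortion': array([0.0094993, 0.       , 0.       , 0.       , 0.       ]), 'rvec': array([ 2.17462575, -2.14254489,  0.20150325]), 'tvec': array([-194.92060593,  595.32574015,  851.68372093])}
[ 462.26380854 -155.66189829  938.00505581]
```

View pics/scene0.png

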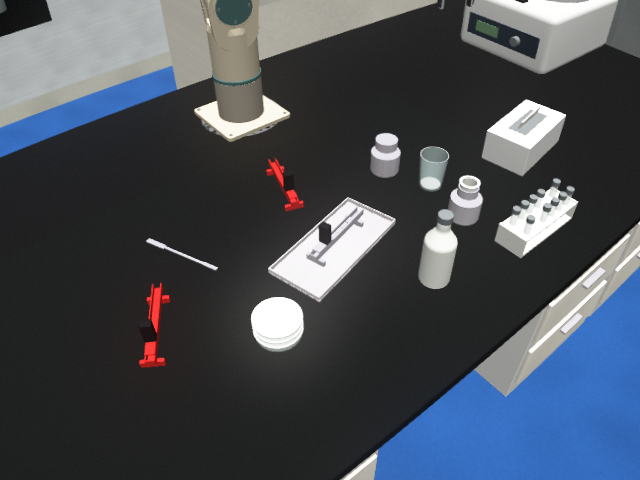

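View pics/top0.png

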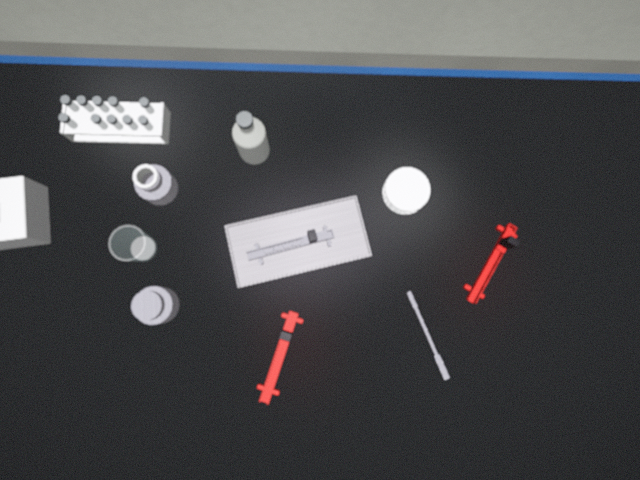

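The scene view shows the steel chute in the tray at about (335,235), nose toward the upper right, and the open jar with a white ring at (467,200). The beaker is at (432,168) and the capped jar at (385,155). In the top view these are the chute grip at (312,236), the jar mouth at (147,178), the beaker at (127,243) and the capped jar at (150,305).

Candidates for the chute:
- Steel, in the tray: top (290,245). This is the one I choose.
- Red: top (280,355). Rejected.
- Red: top (492,262). Rejected.

Candidates for the jar:
- Open, with a white sleeve: top (147,178). This is the one I choose.
- Capped jar: top (150,305). Rejected.
- Beaker: top (127,243). Rejected.

```bash
cat > h.py <<'E'
import cv2,numpy as np
from cell import ctrl
from scipy.spatial.transform import Rotation as Rot
def cam(n):
    i=ctrl.camera_info(n);R=cv2.Rodrigues(np.array(i["rvec"],float))[0]
    return np.array(i["intrinsics"]),np.array(i["distortion"]),R,np.array(i["tvec"],float).ravel()
def ray(n,uv):
    K,D,R,t=cam(n);uv=np.array(uv,float).reshape(-1,1,2)
    p=cv2.undistortPoints(uv,K,D).reshape(-1,2);d=np.c_[p,np.ones(len(p))]
    return -R.T@t, d@R
def onz(n,uv,z):
    c,d=ray(n,uv); return c+d*((z-c[2])/d[:,2])[:,None]
def dep(n,uv,dm):
    c,d=ray(n,uv);u=np.array(uv).reshape(-1,2).astype(int)
    return c+d*dm[u[:,1],u[:,0]][:,None]
def proj(n,P):
    K,D,R,t=cam(n);return cv2.projectPoints(np.array(P,float).reshape(-1,1,3),cv2.Rodrigues(R)[0],t,K,D)[0].reshape(-1,2)
def cloud(n,d):
    v,u=np.nonzero(d>0);return np.c_[u,v],dep(n,np.c_[u,v],d)
E
python3 - <<'E'
from h import *
T=np.load("pics/top0.npz");S=np.load("pics/scene0.npz")
a=cv2.resize(T["im"][185:295,215:380],None,fx=4.5,fy=4.5,interpolation=cv2.INTER_CUBIC);cv2.imwrite("pics/c_top.png",a[:,:,::-1])
a=cv2.resize(S["im"][160:300,260:480],None,fx=3.6,fy=3.6,interpolation=cv2.INTER_CUBIC);cv2.imwrite("pics/c_sc.png",a[:,:,::-1])
for n,z in [("top",T),("scene",S)]:
    uv,P=cloud(n,z["d"]);print(n,len(P), np.median(P[:,2]))
    np.save(f"pics/{n}P.npy",np.c_[uv,P])
print(onz("top",[(147,178),(127,243),(150,305),(250,125),(407,190),(312,236),(250,255),(325,235)],85))
E
```

```text
top 305976 -0.4458076986744004
scene 306022 -0.6042744662503878
[[ 695.37829682  148.0206676    85.        ]
 [ 569.57797401  176.18236039   85.        ]
 [ 455.76497243  126.05761029   85.        ]
 [ 807.09677247  -43.92970213   85.        ]
 [ 682.55986836 -352.53498902   85.        ]
 [ 588.81751517 -168.97785688   85.        ]
 [ 550.66166958  -52.93171579   85.        ]
 [ 591.17590964 -193.71280011   85.        ]]
```

View pics/c_top.png

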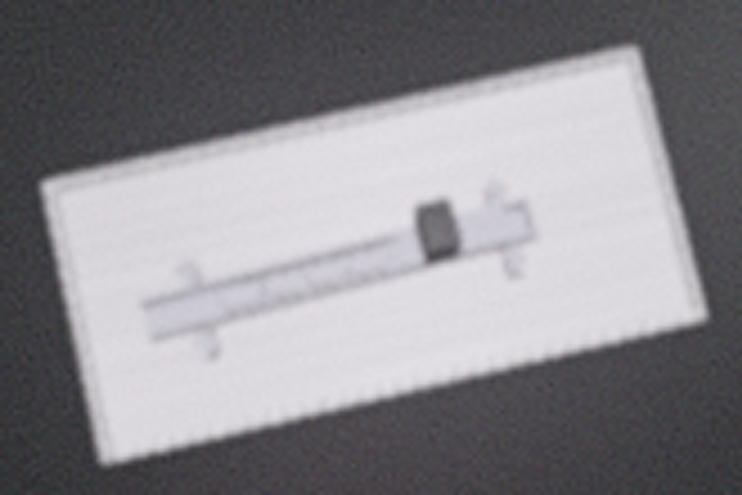

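View pics/c_sc.png

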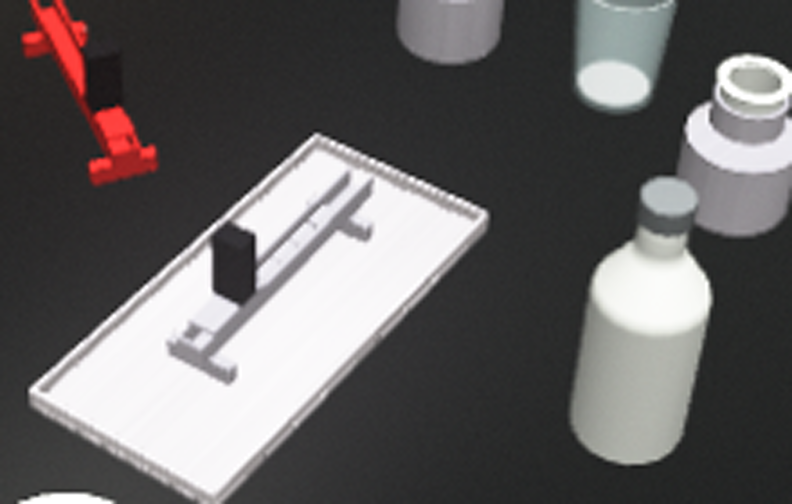

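The crop confirms it: the steel chute with its black grip and the cylinder joints visible stands in the tray, nose at the left end (top crop (150,320)). Next I measure it.

Run:
```python
from h import *
A={n:np.load(f"pics/{n}P.npy") for n in("top","scene")}
im={n:np.load(f"pics/{n}0.npz")["im"] for n in A}
for n,a in A.items():
    P=a[:,2:]
    m=(abs(P[:,0]-590)<60)&(abs(P[:,1]+170)<60)&(P[:,2]>45)&(P[:,2]<95)
    Q=P[m];print(n,"grip",len(Q),Q.min(0),Q.max(0),Q.mean(0)); 
    t=Q[Q[:,2]>74];print(" top pts",len(t),t.mean(0), np.ptp(t,axis=0))
    m=(np.hypot(P[:,0]-695,P[:,1]-148)<60)&(P[:,2]>55)
    Q=P[m];h,e=np.histogram(Q[:,2],bins=np.arange(55,115,3));print(list(zip(e,h)))
    t=Q[Q[:,2]>84];print(" ring",len(t),t.mean(0),t.min(0),t.max(0))
    # channel
    m=(abs(P[:,0]-570)<80)&(abs(P[:,1]+110)<110)&(P[:,2]>22)&(P[:,2]<42)
    Q=P[m];print(" channel",len(Q),Q.mean(0));x=Q[:,:2]-Q[:,:2].mean(0);w,v=np.linalg.eigh(x.T@x);d=v[:,1]*np.sign(v[1,1]);s=x@d;print(d,np.degrees(np.arctan2(d[1],d[0])),np.ptp(s),"ends",Q[:,:2].mean(0)+d*s.max(),Q[:,:2].mean(0)+d*s.min(),np.sqrt(w/len(s)))
# black mask in top
g=im["top"].max(2);M=(g<110).astype(np.uint8);M2=np.zeros_like(M);M2[225:250,300:325]=M[225:250,300:325]
c,_=cv2.findContours(M2,0,1);c=max(c,key=cv2.contourArea);print("black top",cv2.boundingRect(c),cv2.minAreaRect(c))
# tray corners
w=((im["top"].min(2)>120).astype(np.uint8));w[:180]=0;w[300:]=0;w[:,:215]=0;w[:,378:]=0
w=cv2.morphologyEx(w,cv2.MORPH_CLOSE,np.ones((15,15)))
c,_=cv2.findContours(w,0,1);c=max(c,key=cv2.contourArea);r=cv2.minAreaRect(c);print(r);b=onz("top",cv2.boxPoints(r),14);print(b,b.mean(0),np.linalg.norm(b-np.roll(b,1,0),axis=1));d=b-np.roll(b,1,0);print(np.degrees(np.arctan2(d[:,1],d[:,0])))
```

```text
top grip 117 [ 579.5390917  -179.03719463   46.41768698] [ 603.13150104 -159.33179119   84.04842361] [ 589.92954087 -168.96797735   76.83372082]
 top pts 95 [ 591.27487617 -169.1983204    80.69905318] [23.30301441 19.33206621  9.62126801]
[(np.int64(55), np.int64(155)), (np.int64(58), np.int64(123)), (np.int64(61), np.int64(91)), (np.int64(64), np.int64(21)), (np.int64(67), np.int64(28)), (np.int64(70), np.int64(31)), (np.int64(73), np.int64(20)), (np.int64(76), np.int64(34)), (np.int64(79), np.int64(30)), (np.int64(82), np.int64(46)), (np.int64(85), np.int64(44)), (np.int64(88), np.int64(14)), (np.int64(91), np.int64(20)), (np.int64(94), np.int64(96)), (np.int64(97), np.int64(109)), (np.int64(100), np.int64(5)), (np.int64(103), np.int64(0)), (np.int64(106), np.int64(0)), (np.int64(109), np.int64(0))]
 ring 296 [695.78008162 147.59400634  94.46042772] [673.69055029 124.54523714  84.17227434] [718.08924659 169.69703866 101.36696799]
 channel 568 [ 579.84145977 -129.67319162   31.00106222]
[-0.27249474  0.96215727] 105.81277276280032 179.04970284793893 ends [554.57801537 -40.46997865] 
[... 1074 characters left out ...]
95794823] 106.6749119782552 183.4390819293517 ends [554.31158444 -37.67651995] [ 606.94779491 -213.40166365] [ 6.79074142 53.26389471]
black top (310, 239, 6, 4) ((312.5384521484375, 240.6923370361328), (2.3533935546875, 5.4912519454956055), 78.69007110595703)
((297.27447509765625, 240.81927490234375), (65.14997863769531, 138.96714782714844), 76.86598205566406)
[[ 619.19652925   14.5552869    14.        ]
 [ 691.57163002 -264.28014064   14.        ]
 [ 558.38427109 -294.79265292   14.        ]
 [ 490.26137058  -20.78341358   14.        ]] [ 589.85345023 -141.32523006   14.        ] [133.69030964 288.07525209 136.63779121 282.35047869]
[  15.3272966   -75.44928906 -167.09651139  103.96155084]
```

Run:
```python
from h import *
a=np.r_[np.load("pics/topP.npy"),np.load("pics/sceneP.npy")];P=a[:,2:]
for nm,c,z0,r in [("bottle",(790,-50),100,50),("bottlelow",(790,-60),30,60),("beaker",(570,176),40,50),("capped",(456,126),60,50),("jarring",(696,147),93,40)]:
    Q=P[(np.hypot(P[:,0]-c[0],P[:,1]-c[1])<r)&(P[:,2]>z0)]
    print(nm,len(Q),Q.min(0),Q.max(0),(Q.min(0)+Q.max(0))/2)
# sleeve ring by image colour: white ring contour in both views
for n,uv,w in [("top",(147,178),16),("scene",(468,185),16)]:
    im=np.load(f"pics/{n}0.npz")["im"];u,v=uv;c=im[v-w:v+w,u-w:u+w]
    cv2.imwrite(f"pics/r_{n}.png",cv2.resize(c,None,fx=16,fy=16,interpolation=cv2.INTER_NEAREST)[:,:,::-1])
```

```text
bottle 1897 [752.76187479 -75.58462599 100.0317093 ] [816.0781673  -14.83426803 172.99067071] [784.42002105 -45.20944701 136.51119001]
bottlelow 3105 [751.46352958 -77.61835732  30.00561612] [817.01068256 -14.83426803 172.99067071] [784.23710607 -46.22631268 101.49814341]
beaker 1608 [534.05546735 140.02479067  40.00689565] [606.22226102 212.77220885  91.7341351 ] [570.13886418 176.39849976  65.87051538]
capped 1322 [424.1647034  100.14571374  60.05154224] [484.44449676 159.78214559  94.26009183] [454.30460008 129.96392966  77.15581704]
jarring 333 [673.75819283 124.29702987  93.01551953] [719.40306989 171.11416055 101.36696799] [696.58063136 147.70559521  97.19124376]
```

View pics/r_scene.png

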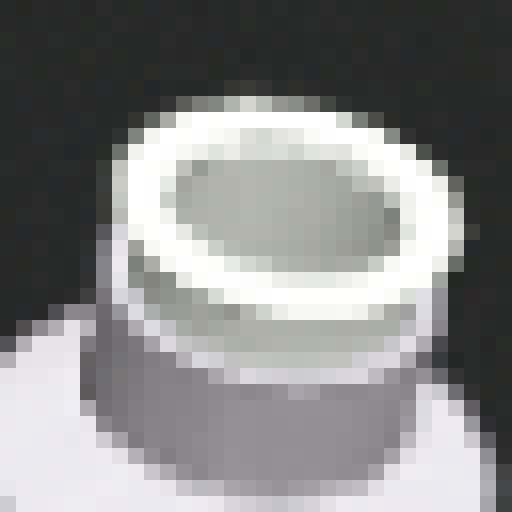

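View pics/r_top.png

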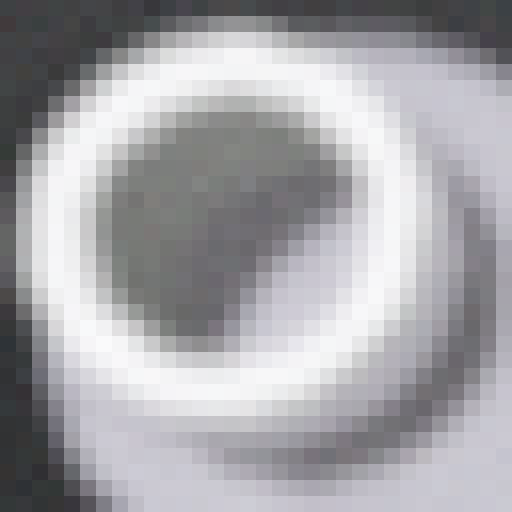

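The white ring is clear in both views, centred at about (144.4,175.1) in top and (469.6,181.3) in scene. I'll triangulate it.

Run:
```python
from h import *
def tri(a,b):
    c1,d1=ray("top",a);c2,d2=ray("scene",b);d1=d1[0]/np.linalg.norm(d1[0]);d2=d2[0]/np.linalg.norm(d2[0])
    s=np.linalg.lstsq(np.c_[d1,-d2],c2-c1,rcond=None)[0];p,q=c1+s[0]*d1,c2+s[1]*d2;return (p+q)/2,np.linalg.norm(p-q)
print(tri((144.4,175.1),(469.6,181.3)))
for z in(94,97,100):print(z,onz("top",(144.4,175.1),z),onz("scene",(469.6,181.3),z))
```

```text
(array([697.152279  , 148.35492646,  97.47153638]), np.float64(0.9871559669267653))
94 [[698.45599887 150.04162515  94.        ]] [[694.47692631 151.74908664  94.        ]]
97 [[697.6164582  148.95500776  97.        ]] [[696.68195023 148.30550419  97.        ]]
100 [[696.77691753 147.86839037 100.        ]] [[698.88697415 144.86192173 100.        ]]
```

Request:
{"op": "step_arm", "data": {
  "deltas": [
    [[1, 17, -37, 0, 0, 0, -0.12], [1, 17, -37, 0, 0, 0, -0.12], [1, 17, -37, 0, 0, 0, -0.12], [1, 17, -37, 0, 0, 0, -0.12], [1, 17, -37, 0, 0, 0, -0.12], [1, 17, -37, 0, 0, 0, -0.12], [1, 17, -37, 0, 0, 0, -0.12], [1, 17, -37, 0, 0, 0, -0.12], [1, 17, -37, 0, 0, 0, -0.12], [1, 17, -37, 0, 0, 0, -0.12]]
  ]
}}

```text
clock: 0.93
eef_pos: [409.9, 232.3, 239.3]
tool_rot: [-3.141, -0.0, 1.558]
force: [0.9, 0.3, 0.3]
width: 85.5
```

Request:
{"op": "step_arm", "data": {
  "deltas": [
    [[1, 17, -38, 0, 0, 0, -0.12], [1, 17, -38, 0, 0, 0, -0.12], [1, 17, -38, 0, 0, 0, -0.12], [1, 17, -38, 0, 0, 0, -0.12], [1, 17, -38, 0, 0, 0, -0.12], [1, 17, -38, -5, 0, 0, -0.12], [1, 17, -38, -10, 0, 0, -0.12], [1, 17, -38, -15, 0, 0, -0.12], [1, 17, -38, -20, 0, 0, -0.12], [1, 17, -38, -20, 0, 0, -0.12]]
  ]
}}

```text
clock: 1.77
eef_pos: [575.5, -136.6, 173.6]
tool_rot: [-3.141, -0.0, 0.358]
force: [1.0, 1.0, -0.0]
width: 85.6
```

Run:
```python
from h import *
s=ctrl.read_state();print(s["qpos"].round(3),s["eef_pos"],s["tool_rot"],s["force"])
```

```text
[-0.203  0.709  0.644  1.765 -0.546  0.853 -0.518] [ 575.45542746 -136.6381019   173.57468472] [-3.14146168e+00 -4.72052256e-04  3.58019610e-01] [ 0.97405072  0.96189408 -0.01063718]
```

Request:
{"op": "step_arm", "data": {
  "deltas": [
    [[1, 6, -12, -20, 0, 0, -0.04], [1, 5, -12, -20, 0, 0, -0.04], [1, 0, 0, 0, 0, 0, 0], [1, 0, 0, 0, 0, 0, 0], [1, 0, 0, 0, 0, 0, 0]]
  ]
}}

```text
clock: 2.18
eef_pos: [585.9, -158.0, 134.9]
tool_rot: [-3.141, -0.0, 0.285]
force: [0.3, 0.3, -1.0]
width: 85.4
```

Run:
```python
from h import *
s=ctrl.read_state();print(s["eef_pos"],s["tool_rot"],s["force"])
im,d=ctrl.get_image("scene");cv2.imwrite("pics/s1.png",cv2.resize(im[150:310,230:430],None,fx=3.5,fy=3.5,interpolation=cv2.INTER_CUBIC)[:,:,::-1])
```

```text
[ 585.90271529 -158.00455117  134.88463886] [-3.14093771e+00 -2.58119841e-04  2.85373785e-01] [ 0.2830759   0.34997735 -1.01925088]
```

View pics/s1.png

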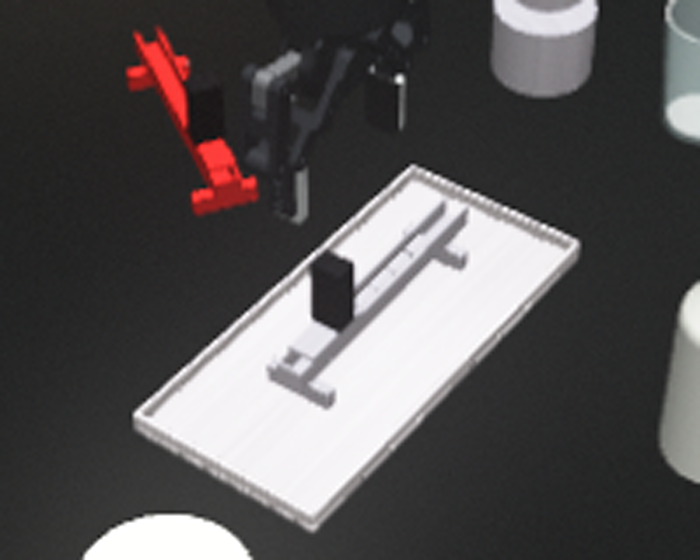

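Request:
{"op": "step_arm", "data": {
  "deltas": [
    [[1, 5.5, -12, 0, 0, 0, -0.008], [1, 0, 0, -20, 0, 0, 0], [1, 0, 0, -25, 0, 0, 0], [1, 0, 0, -20, 0, 0, 0], [1, 0, 0, -10, 0, 0, 0], [1, 0, 0, 0, 0, 0, 0], [1, 0, 0, 0, 0, 0, 0]]
  ]
}}

```text
clock: 2.82
eef_pos: [591.9, -171.3, 60.1]
tool_rot: [3.141, -0.001, 0.276]
force: [-0.2, -0.1, 0.2]
width: 85.8
```

Run:
```python
from h import *
s=ctrl.read_state();print(s["eef_pos"],s["tool_rot"],s["force"])
for n,b in[("scene",(180,300,260,410)),("top",(170,290,220,380))]:
    im,d=ctrl.get_image(n);cv2.imwrite(f"pics/{n}2.png",cv2.resize(im[b[0]:b[1],b[2]:b[3]],None,fx=4.5,fy=4.5,interpolation=cv2.INTER_CUBIC)[:,:,::-1])
```

```text
[ 591.9257662  -171.3052301    60.14113774] [ 3.14088851e+00 -7.50456150e-04  2.75926617e-01] [-0.20849348 -0.09082541  0.15070742]
```

View pics/scene2.png

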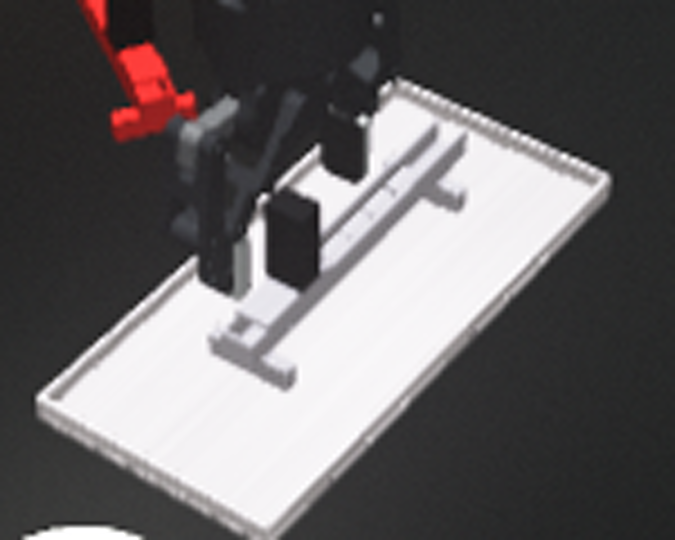

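View pics/top2.png

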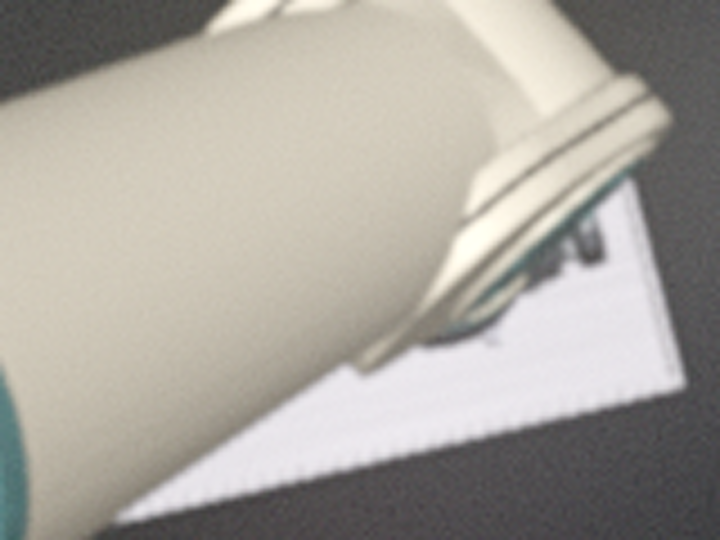

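Request:
{"op": "step_arm", "data": {
  "deltas": [
    [[1, -0.5, 1.5, -4, 0, 0, 0], [1, 0, 0, -4, 0, 0, 0], [1, 0, 0, 0, 0, 0, 0], [0.5, 0, 0, 0, 0, 0, 0], [0.3, 0, 0, 0, 0, 0, 0], [0.2, 0, 0, 0, 0, 0, 0], [0.1, 0, 0, 0, 0, 0, 0], [0, 0, 0, 0, 0, 0, 0], [0, 0, 0, 0, 0, 0, 0], [0, 0, 0, 0, 0, 0, 0]]
  ]
}}

```text
clock: 3.75
eef_pos: [591.0, -169.4, 51.6]
tool_rot: [3.142, -0.0, 0.276]
force: [-0.3, 0.2, 0.7]
width: 15.2
```

Request:
{"op": "step_arm", "data": {
  "deltas": [
    [[0, 0, 0, 0, 0, 0, 0], [0, 0, 0, 0, 0, 0, 0], [0, 0, 0, 0, 0, 0, 0], [0, 0, 0, 0, 0, 0, 0]]
  ]
}}

```text
clock: 4.08
eef_pos: [591.0, -169.4, 51.6]
tool_rot: [3.142, -0.0, 0.276]
force: [-0.3, 0.1, 1.7]
width: 15.0
```

Run:
```python
from h import *
s=ctrl.read_state();print(s["eef_pos"],s["tool_rot"],s["force"],s["torque"],s["width"])
im,d=ctrl.get_image("scene");cv2.imwrite("pics/s3.png",cv2.resize(im[180:300,260:410],None,fx=4.5,fy=4.5,interpolation=cv2.INTER_CUBIC)[:,:,::-1])
```

```text
[ 591.00457175 -169.40904945   51.55714014] [ 3.14150510e+00 -3.18554021e-04  2.75841219e-01] [-0.27665943  0.05881671  1.7104424 ] [ 0.08109009  0.06392488 -0.0175035 ] 15.041681694504758
```

View pics/s3.png

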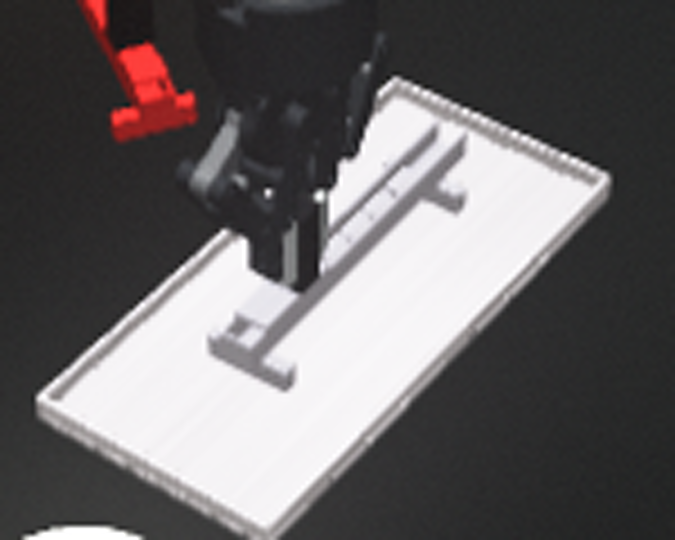

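The pads hold the post (crop (290,250), width 15 mm) and the chute has not moved. I'll lift gently.

Request:
{"op": "step_arm", "data": {
  "deltas": [
    [[0, 0, 0, 2, 0, 0, 0], [0, 0, 0, 4, 0, 0, 0], [0, 0, 0, 6, 0, 0, 0], [0, 0, 0, 8, 0, 0, 0], [0, 0, 0, 8, 0, 0, 0], [0, 0, 0, 6, 0, 0, 0], [0, 0, 0, 4, 0, 0, 0], [0, 0, 0, 2, 0, 0, 0], [0, 0, 0, 0, 0, 0, 0], [0, 0, 0, 0, 0, 0, 0]]
  ]
}}

```text
clock: 4.97
eef_pos: [590.8, -169.3, 91.4]
tool_rot: [-3.141, 0.0, 0.276]
force: [-0.5, 0.6, -3.0]
width: 15.0
```

Run:
```python
from h import *
s=ctrl.read_state();print(s["eef_pos"],s["tool_rot"],s["force"],s["torque"],s["width"])
im,d=ctrl.get_image("scene");np.savez("pics/s4.npz",im=im,d=d);cv2.imwrite("pics/s4.png",cv2.resize(im[150:300,260:430],None,fx=4.5,fy=4,interpolation=cv2.INTER_CUBIC)[:,:,::-1])
```

```text
[ 590.76973619 -169.25525732   91.37491936] [-3.14139236e+00  3.63612900e-05  2.75869380e-01] [-0.50676228  0.62644308 -3.00701145] [-0.08723939 -0.01082679 -0.01632329] 15.039671427204166
```

View pics/s4.png

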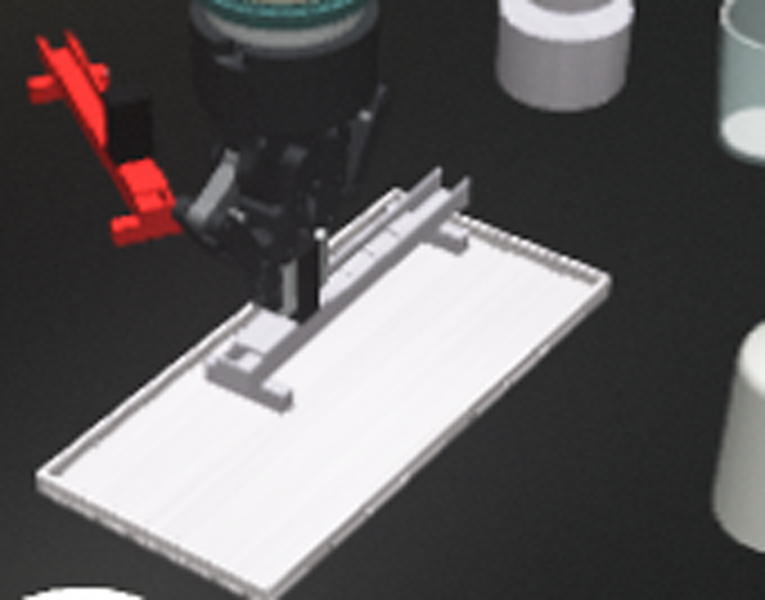

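```bash
cat >> h.py <<'E'
def chute(n,d,zlo,zhi,c,r=130):
    uv,P=cloud(n,d);m=(np.hypot(P[:,0]-c[0],P[:,1]-c[1])<r)&(P[:,2]>zlo)&(P[:,2]<zhi);return uv[m],P[m]
E
python3 - <<'E'
from h import *
z=np.load("pics/s4.npz");uv,P=chute("scene",z["d"],55,80,(565,-80),110)
d=np.array([-.272,.962]);s=(P[:,:2]-[591,-169.4])@d;l=(P[:,:2]-[591,-169.4])@[-d[1],d[0]]
k=(abs(l)<13)&(s>15);s,l,P=s[k],l[k],P[k]
for a in range(15,140,20):
    q=P[(s>a)&(s<=a+20)];print(a,len(q),np.percentile(q[:,2],[50,90]).round(1) if len(q) else "")
print(s.max(),l.min(),l.max())
E
```

```text
15 51 [68.2 72.2]
35 80 [67.8 71.8]
55 87 [68.9 72.6]
75 82 [68.6 72.5]
95 76 [66.4 72.1]
115 66 [64.  71.9]
135 2 [57.6 57.9]
136.584852438593 -12.910114497146512 9.560382566632136
```

Request:
{"op": "step_arm", "data": {
  "deltas": [
    [[0, 0, 2, 5, 0, 0, 0], [0, 1, 5, 9, 0, 0, -0.01], [0, 3, 8, 11, 0, 0, -0.02], [0, 5, 11, 11, 0, 0, -0.03], [0, 7, 14, 10, 0, 0, -0.04], [0, 8, 17, 8, 0, 0, -0.04], [0, 8, 18, 5, 0, 0, -0.04], [0, 8, 18, 3, 0, 0, -0.04], [0, 8, 18, 0, 0, 0, -0.04], [0, 8, 16, 0, 0, 0, -0.04]]
  ]
}}

```text
clock: 5.85
eef_pos: [647.4, -40.1, 154.3]
tool_rot: [-3.141, -0.001, -0.025]
force: [0.3, 0.2, -3.6]
width: 15.6
```

Request:
{"op": "step_arm", "data": {
  "deltas": [
    [[0, 7, 12, 0, 0, 0, -0.04], [0, 5, 8, 0, 0, 0, -0.04], [0, 4, 5, 0, 0, 0, -0.03], [0, 2, 2, 0, 0, 0, -0.02], [0, 1, 0, 0, 0, 0, -0.02], [0, 0, 0, 0, 0, 0, 0], [0, 0, 0, 0, 0, 0, 0], [0, 0, 0, 0, 0, 0, 0]]
  ]
}}

```text
clock: 6.52
eef_pos: [665.5, -16.2, 153.6]
tool_rot: [3.141, 0.0, -0.175]
force: [0.1, -0.1, -2.7]
width: 15.4
```

Run:
```python
from h import *
s=ctrl.read_state();print(s["qpos"].round(3),s["eef_pos"],s["tool_rot"],s["force"],s["torque"],s["width"])
im,d=ctrl.get_image("scene");np.savez("pics/s5.npz",im=im,d=d);cv2.imwrite("pics/s5.png",cv2.resize(im[90:270,330:530],None,fx=3.3,fy=3.3,interpolation=cv2.INTER_CUBIC)[:,:,::-1])
im,d=ctrl.get_image("top");np.savez("pics/t5.npz",im=im,d=d);cv2.imwrite("pics/t5.png",cv2.resize(im[100:280,80:300],None,fx=3.3,fy=3.3,interpolation=cv2.INTER_CUBIC)[:,:,::-1])
```

```text
[-0.432  0.879  0.785  1.563 -0.703  1.001 -1.181] [665.52656869 -16.17202729 153.58408107] [ 3.14133982e+00  1.27960947e-04 -1.75083883e-01] [ 0.07253692 -0.14697533 -2.69996242] [-0.10867071  0.04584065  0.05878756] 15.35213127157098
```

View pics/s5.png

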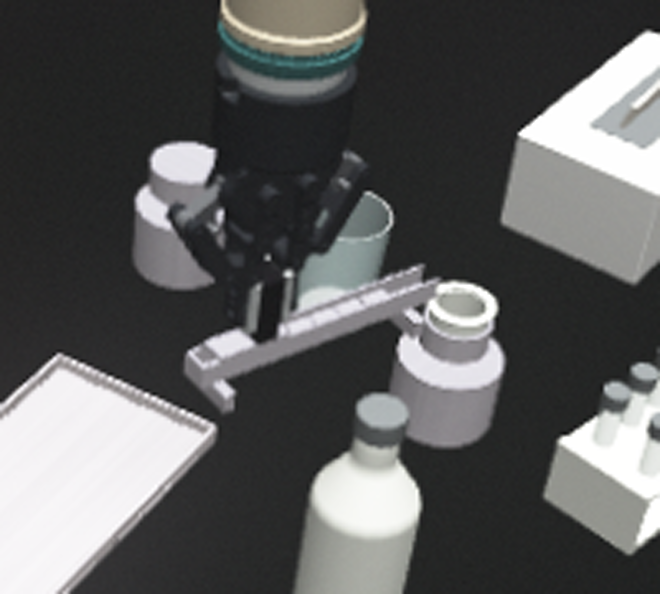

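View pics/t5.png

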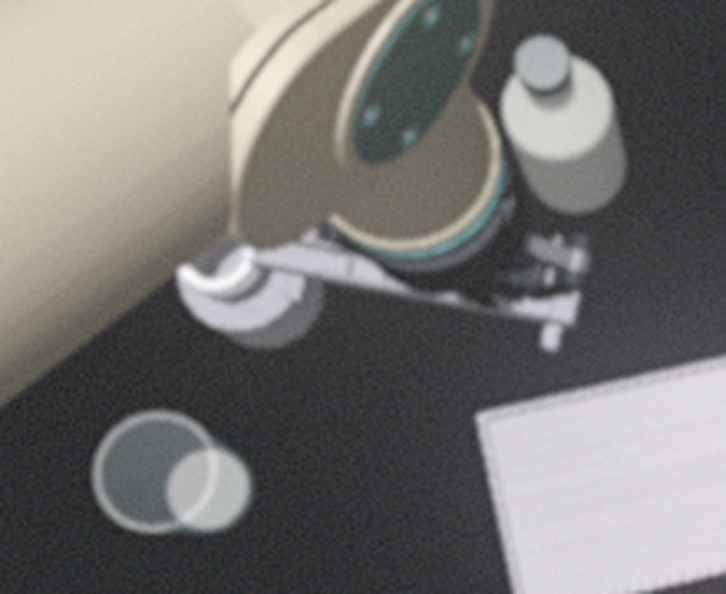

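Run:
```python
from h import *
for n,f in(("scene","s5"),("top","t5")):
    z=np.load(f"pics/{f}.npz");uv,P=chute(n,z["d"],110,145,(680,60),100)
    d=np.array([np.cos(1.396),np.sin(1.396)]);o=[665.5,-16.2]
    s=(P[:,:2]-o)@d;l=(P[:,:2]-o)@[-d[1],d[0]]
    k=(abs(l)<16)&(s>12)&(s<145);s,l,P=s[k],l[k],P[k]
    print(n)
    for a in range(15,145,15):
        m=(s>a)&(s<=a+15);q=P[m]
        if len(q)>3:print(a,len(q),np.percentile(q[:,2],[50,90]).round(1),np.percentile(l[m],[3,50,97]).round(1))
    print(np.sort(s)[-12:].round(1))
    Q=cloud(n,z["d"])[1];m=(np.hypot(Q[:,0]-697,Q[:,1]-148)<32)&(Q[:,2]>92)&(Q[:,2]<103);q=Q[m];print("ring",len(q),q.min(0),q.max(0))
```

```text
scene
15 56 [129.  133.4] [-12.2  -9.8   4.6]
30 76 [129.4 133. ] [-12.7  -9.2   6.8]
45 71 [129.7 132.7] [-11.9  -8.    6.6]
60 77 [130.  132.9] [-12.5  -7.2   7.5]
75 68 [129.2 133.1] [-11.3  -5.8   7.1]
90 63 [129.  132.7] [-12.5  -9.    7.1]
105 83 [125.7 133.1] [-14.5  -9.2   7.3]
120 65 [125.8 132.6] [-12.2  -8.1   7.9]
[131.8 132.  132.  132.1 132.3 132.4 133.1 133.1 133.2 133.5 133.8 135.3]
ring 117 [676.66397128 123.02432349  92.33311942] [719.73782269 174.29542919 100.30461475]
top
15 18 [128.2 134.4] [6.7 7.7 8.1]
30 15 [128.2 133. ] [7.4 7.8 8.3]
45 28 [129.1 134.2] [2.8 7.2 8.1]
60 65 [131.2 134.4] [-4.6  3.1  8. ]
75 80 [130.3 133.1] [-8.6  1.   8.1]
90 90 [129.2 134.5] [-9.2 -0.9  8. ]
105 108 [120.7 131.8] [-14.3   1.6  14.5]
120 47 [121.9 133.7] [-3.1  2.8  7.9]
[129.9 129.9 130.3 130.3 131.9 131.9 132.1 132.3 132.9 133.2 133.3 133.5]
ring 87 [674.28866225 125.11013406  93.866718  ] [697.13236245 165.99795883 100.83920133]
```

Request:
{"op": "step_arm", "data": {
  "deltas": [
    [[0, 1, 3, 0, 0, 0, 0], [0, 2, 6, 0, 0, 0, 0], [0, 2, 7, 0, 0, 0, 0], [0, 1, 5, 0, 0, 0, 0], [0, 0, 2.4, -1, 0, 0, 0], [0, 0, 0, -3, 0, 0, 0], [0, 0, 0, -2, 0, 0, 0], [0, 0, 0, 0, 0, 0, 0], [0, 0, 0, 0, 0, 0, 0], [0, 0, 0, 0, 0, 0, 0]]
  ]
}}

```text
clock: 7.45
eef_pos: [671.8, 7.5, 147.4]
tool_rot: [3.141, -0.0, -0.175]
force: [0.2, 0.3, -3.8]
width: 15.2
```

Run:
```python
from h import *
s=ctrl.read_state();print(s["clock"],s["eef_pos"],s["tool_rot"],s["force"],s["torque"],s["width"])
im,d=ctrl.get_image("scene");np.savez("pics/s6.npz",im=im,d=d);cv2.imwrite("pics/s6.png",cv2.resize(im[150:240,390:510],None,fx=6,fy=6,interpolation=cv2.INTER_CUBIC)[:,:,::-1])
```

```text
7.45 [671.79376943   7.49319284 147.41451483] [ 3.14129150e+00 -1.56023464e-05 -1.74898529e-01] [ 0.18824725  0.2853658  -3.8303905 ] [-0.05237663  0.07396699  0.02083447] 15.162600469580141
```

View pics/s6.png

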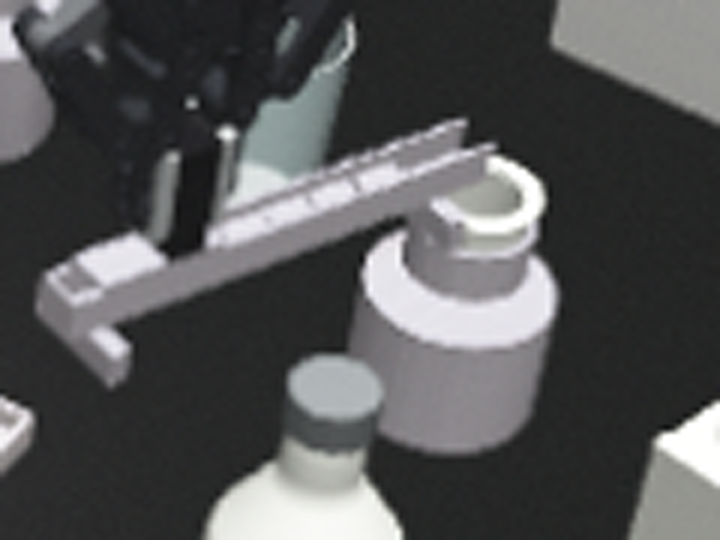

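Request:
{"op": "step_arm", "data": {
  "deltas": [
    [[0, 0, 0, -1, 0, 0, 0], [0, 0, 0, -1, 0, 0, 0], [0, 0, 0, -1, 0, 0, 0], [0, 0, 0, 0, 0, 0, 0], [0, 0, 0, 0, 0, 0, 0]]
  ]
}}

```text
clock: 7.92
eef_pos: [671.8, 8.0, 144.3]
tool_rot: [3.142, 0.0, -0.174]
force: [1.3, -0.3, -3.8]
width: 15.4
```

Request:
{"op": "step_arm", "data": {
  "deltas": [
    [[0, 0, 0, -1, 0, 0, 0], [0, 0, 0, -1, 0, 0, 0], [0, 0, 0, -1, 0, 0, 0], [0, 0, 0, -1, 0, 0, 0], [0, 0, 0, 0, 0, 0, 0], [0, 0, 0, 0, 0, 0, 0]]
  ]
}}

```text
clock: 8.42
eef_pos: [671.8, 8.0, 140.3]
tool_rot: [3.142, 0.0, -0.174]
force: [-0.1, 0.7, -3.1]
width: 15.4
```

Run:
```python
from h import *
s=ctrl.read_state();print(s["clock"],s["eef_pos"],s["tool_rot"],s["force"],s["torque"],s["width"])
```

```text
8.4167 [671.82172993   7.99553821 140.28299282] [ 3.14155223e+00  1.18156439e-04 -1.74239412e-01] [-0.06271626  0.67832475 -3.13513505] [-0.09346563  0.04291465  0.01186913] 15.41175729419994
```

Request:
{"op": "step_arm", "data": {
  "deltas": [
    [[0, 0, 0, -1, 0, 0, 0], [0, 0, 0, -1, 0, 0, 0], [0, 0, 0, -1, 0, 0, 0], [0, 0, 0, -1, 0, 0, 0], [0, 0, 0, 0, 0, 0, 0], [0, 0, 0, 0, 0, 0, 0]]
  ]
}}

```text
clock: 8.92
eef_pos: [671.8, 8.0, 136.3]
tool_rot: [3.142, 0.0, -0.174]
force: [0.5, -0.2, -2.7]
width: 15.2
```

Request:
{"op": "step_arm", "data": {
  "deltas": [
    [[0, 0, 0, -1, 0, 0, 0], [0, 0, 0, 0, 0, 0, 0], [0, 0, 0, 0, 0, 0, 0]]
  ]
}}

```text
clock: 9.17
eef_pos: [671.8, 8.0, 135.3]
tool_rot: [-3.142, 0.0, -0.174]
force: [0.5, 0.4, -4.2]
width: 15.0
```

Request:
{"op": "step_arm", "data": {
  "deltas": [
    [[0, 0, 0, -1, 0, 0, 0], [0, 0, 0, 0, 0, 0, 0], [0, 0, 0, 0, 0, 0, 0]]
  ]
}}

```text
clock: 9.42
eef_pos: [671.8, 8.0, 134.3]
tool_rot: [3.142, 0.0, -0.174]
force: [-0.2, 0.0, -2.7]
width: 14.7
```

Request:
{"op": "step_arm", "data": {
  "deltas": [
    [[0, 0, 0, -1, 0, 0, 0], [0, 0, 0, 0, 0, 0, 0], [0, 0, 0, 0, 0, 0, 0]]
  ]
}}

```text
clock: 9.67
eef_pos: [671.8, 8.0, 133.3]
tool_rot: [-3.142, 0.0, -0.174]
force: [-0.5, -0.2, -3.7]
width: 14.9
```

```bash
cat > st.py <<'E'
from cell import ctrl
s=ctrl.read_state();print(s["clock"],s["eef_pos"].round(2),s["tool_rot"].round(4),s["force"].round(2),s["torque"].round(3),s["width"].round(2))
E
python3 st.py
```

```text
Traceback (most recent call last):
  File "st.py", line 2, in <module>
    s=ctrl.read_state();print(s["clock"],s["eef_pos"].round(2),s["tool_rot"].round(4),s["force"].round(2),s["torque"].round(3),s["width"].round(2))
                                                                                                                               ^^^^^^^^^^^^^^^^
AttributeError: 'float' object has no attribute 'round'
```

```bash
sed -i 's/s\["width"\].round(2)/round(s["width"],2)/' st.py; python3 st.py
```

```text
9.6667 [671.81   8.04 133.33] [-3.1416e+00  1.0000e-04 -1.7420e-01] [-0.51 -0.15 -3.69] [-0.112  0.008  0.023] 14.86
```

Request:
{"op": "step_arm", "data": {
  "deltas": [
    [[0, 0, 0, -0.7, 0, 0, 0], [0, 0, 0, 0, 0, 0, 0], [0, 0, 0, 0, 0, 0, 0]]
  ]
}}

```text
clock: 9.92
eef_pos: [671.8, 8.0, 132.6]
tool_rot: [-3.142, 0.0, -0.174]
force: [-0.2, 0.3, -3.5]
width: 15.5
```

```bash
python3 st.py
```

```text
9.9167 [671.84   8.02 132.64] [-3.1416e+00  1.0000e-04 -1.7420e-01] [-0.16  0.32 -3.49] [-0.137  0.078  0.013] 15.49
```

Request:
{"op": "step_arm", "data": {
  "deltas": [
    [[0, 0, 0, -0.7, 0, 0, 0], [0, 0, 0, 0, 0, 0, 0], [0, 0, 0, 0, 0, 0, 0]]
  ]
}}

```text
clock: 10.17
eef_pos: [672.0, 7.9, 132.2]
tool_rot: [-3.142, -0.0, -0.174]
force: [0.7, -0.4, -2.6]
width: 15.1
```

```bash
python3 st.py
```

```text
10.1667 [671.97   7.91 132.21] [-3.1415e+00 -3.0000e-04 -1.7430e-01] [ 0.71 -0.44 -2.59] [0.005 0.052 0.02 ] 15.12
```

Request:
{"op": "step_arm", "data": {
  "deltas": [
    [[0, 0, 0, -0.5, 0, 0, 0], [0, 0, 0, 0, 0, 0, 0], [0, 0, 0, 0, 0, 0, 0]]
  ]
}}

```text
clock: 10.42
eef_pos: [672.0, 7.8, 131.9]
tool_rot: [-3.141, -0.001, -0.174]
force: [-2.1, -0.8, 1.5]
width: 15.2
```

```bash
python3 st.py
```

```text
10.4167 [672.03   7.83 131.91] [-3.1415e+00 -5.0000e-04 -1.7440e-01] [-2.05 -0.79  1.45] [0.169 0.162 0.014] 15.2
```

Request:
{"op": "step_arm", "data": {
  "deltas": [
    [[0, 0, 0, 0, 0, 0, 0], [0, 0, 0, 0, 0, 0, 0], [0, 0, 0, 0, 0, 0, 0]]
  ]
}}

```text
clock: 10.67
eef_pos: [672.0, 7.8, 131.8]
tool_rot: [3.142, -0.001, -0.174]
force: [-0.8, -0.8, 1.2]
width: 15.4
```

```bash
python3 st.py;python3 - <<'E'
from h import *
im,d=ctrl.get_image("scene");np.savez("pics/s7.npz",im=im,d=d);cv2.imwrite("pics/s7.png",cv2.resize(im[150:240,390:510],None,fx=6,fy=6,interpolation=cv2.INTER_CUBIC)[:,:,::-1])
E
python3 st.py
```

```text
10.6667 [672.03   7.79 131.82] [ 3.1415e+00 -5.0000e-04 -1.7440e-01] [-0.78 -0.81  1.17] [0.215 0.124 0.064] 15.43
10.7167 [672.03   7.8  131.83] [ 3.1416e+00 -6.0000e-04 -1.7440e-01] [-0.57 -1.04  1.92] [0.229 0.119 0.059] 15.49
```

View pics/s7.png

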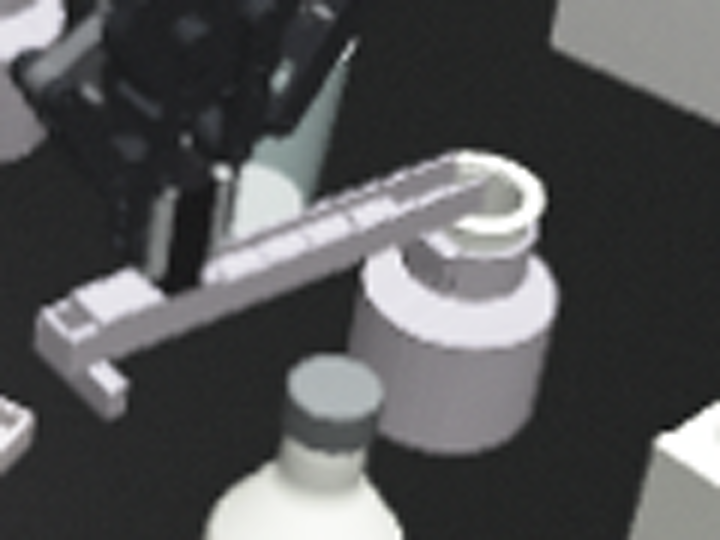

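Contact is confirmed at an underside height of about 97.8 mm, which agrees with the 97.5 mm seen by camera. The chute is level and all four cylinders are still in the channel (crop (310,235)). The contact force is about 4 to 5 N. Next I work out the tipping increments about the sleeve edge.

Run:
```python
import numpy as np
f=lambda t:np.array([-128*np.cos(t)+34.6*np.sin(t),128*np.sin(t)+34.6*np.cos(t)])
d=np.array([np.cos(1.396),np.sin(1.396)])
for a in np.arange(0,0.8,0.03):
    q=f(a+.03)-f(a);print(round(a,3),"d",(q[0]*d).round(2),q[1].round(2),"rot",(.03*np.array([-d[1],d[0]])).round(4))
```

```text
0.0 d [0.19 1.08] 3.82 rot [-0.0295  0.0052]
0.03 d [0.21 1.19] 3.79 rot [-0.0295  0.0052]
0.06 d [0.23 1.3 ] 3.75 rot [-0.0295  0.0052]
0.09 d [0.25 1.41] 3.71 rot [-0.0295  0.0052]
0.12 d [0.27 1.52] 3.67 rot [-0.0295  0.0052]
0.15 d [0.29 1.63] 3.62 rot [-0.0295  0.0052]
0.18 d [0.31 1.74] 3.57 rot [-0.0295  0.0052]
0.21 d [0.32 1.84] 3.51 rot [-0.0295  0.0052]
0.24 d [0.34 1.94] 3.45 rot [-0.0295  0.0052]
0.27 d [0.36 2.04] 3.39 rot [-0.0295  0.0052]
0.3 d [0.38 2.14] 3.33 rot [-0.0295  0.0052]
0.33 d [0.4  2.24] 3.26 rot [-0.0295  0.0052]
0.36 d [0.41 2.34] 3.19 rot [-0.0295  0.0052]
0.39 d [0.43 2.43] 3.12 rot [-0.0295  0.0052]
0.42 d [0.45 2.52] 3.04 rot [-0.0295  0.0052]
0.45 d [0.46 2.61] 2.97 rot [-0.0295  0.0052]
0.48 d [0.48 2.7 ] 2.89 rot [-0.0295  0.0052]
0.51 d [0.49 2.78] 2.8 rot [-0.0295  0.0052]
0.54 d [0.51 2.86] 2.72 rot [-0.0295  0.0052]
0.57 d [0.52 2.94] 2.63 rot [-0.0295  0.0052]
0.6 d [0.53 3.02] 2.54 rot [-0.0295  0.0052]
0.63 d [0.55 3.09] 2.44 rot [-0.0295  0.0052]
0.66 d [0.56 3.16] 2.35 rot [-0.0295  0.0052]
0.69 d [0.57 3.23] 2.25 rot [-0.0295  0.0052]
0.72 d [0.58 3.29] 2.15 rot [-0.0295  0.0052]
0.75 d [0.59 3.36] 2.05 rot [-0.0295  0.0052]
0.78 d [0.6  3.42] 1.95 rot [-0.0295  0.0052]
```

Request:
{"op": "step_arm", "data": {
  "deltas": [
    [[0, 0.1, 0.5, 2.1, -0.0148, 0.0026, 0], [0, 0.1, 0.6, 1.9, -0.0148, 0.0026, 0], [0, 0, 0, 0, 0, 0, 0], [0, 0, 0, 0, 0, 0, 0]]
  ]
}}

```text
clock: 11.05
eef_pos: [672.6, 10.0, 135.6]
tool_rot: [3.112, -0.001, -0.173]
force: [1.3, 0.8, 0.5]
width: 15.6
```

```bash
python3 st.py
```

```text
11.05 [672.56   9.97 135.57] [ 3.1116e+00 -9.0000e-04 -1.7310e-01] [1.3  0.85 0.54] [ 0.413 -0.173 -0.02 ] 15.56
```

Request:
{"op": "step_arm", "data": {
  "deltas": [
    [[0, 0, 0, 0, 0, 0, 0], [0, 0, 0, 0, 0, 0, 0]]
  ]
}}

```text
clock: 11.22
eef_pos: [672.4, 9.9, 135.4]
tool_rot: [3.113, -0.0, -0.174]
force: [1.5, 1.5, 0.1]
width: 15.5
```

```bash
python3 st.py
```

```text
11.2167 [672.38   9.9  135.42] [ 3.1126e+00 -4.0000e-04 -1.7390e-01] [1.45 1.54 0.1 ] [ 0.665 -0.326 -0.052] 15.47
```

Request:
{"op": "step_arm", "data": {
  "deltas": [
    [[0, 0.1, 0.6, 1.9, -0.0148, 0.0026, 0], [0, 0.1, 0.6, 1.9, -0.0148, 0.0026, 0], [0, 0.1, 0.6, 1.9, -0.0148, 0.0026, 0], [0, 0.1, 0.7, 1.9, -0.0148, 0.0026, 0], [0, 0, 0, 0, 0, 0, 0], [0, 0, 0, 0, 0, 0, 0]]
  ]
}}

```text
clock: 11.72
eef_pos: [672.6, 12.4, 143.0]
tool_rot: [3.051, -0.0, -0.173]
force: [0.0, 1.9, 0.6]
width: 15.3
```

```bash
python3 st.py
```

```text
11.7167 [672.61  12.36 142.99] [ 3.0514e+00 -1.0000e-04 -1.7330e-01] [0.03 1.87 0.6 ] [ 0.701 -0.207 -0.035] 15.3
```

Request:
{"op": "step_arm", "data": {
  "deltas": [
    [[0, 0.1, 0.7, 1.9, -0.0148, 0.0026, 0], [0, 0.1, 0.7, 1.85, -0.0148, 0.0026, 0], [0, 0.1, 0.8, 1.85, -0.0148, 0.0026, 0], [0, 0.1, 0.8, 1.85, -0.0148, 0.0026, 0], [0, 0, 0, 0, 0, 0, 0], [0, 0, 0, 0, 0, 0, 0]]
  ]
}}

```text
clock: 12.22
eef_pos: [672.9, 15.4, 150.3]
tool_rot: [2.991, 0.0, -0.173]
force: [0.5, 1.3, -0.7]
width: 15.2
```

```bash
python3 st.py
```

```text
12.2167 [672.94  15.37 150.32] [ 2.9914  0.     -0.1733] [ 0.46  1.26 -0.75] [ 0.792 -0.147  0.05 ] 15.17
```

Request:
{"op": "step_arm", "data": {
  "deltas": [
    [[0, 0.1, 0.8, 1.8, -0.0148, 0.0026, 0], [0, 0.2, 0.8, 1.8, -0.0148, 0.0026, 0], [0, 0.1, 0.9, 1.8, -0.0148, 0.0026, 0], [0, 0.2, 0.9, 1.8, -0.0148, 0.0026, 0], [0, 0, 0, 0, 0, 0, 0], [0, 0, 0, 0, 0, 0, 0]]
  ]
}}

```text
clock: 12.72
eef_pos: [673.7, 18.9, 157.5]
tool_rot: [2.931, -0.0, -0.173]
force: [0.1, 1.3, -2.0]
width: 15.4
```

```bash
python3 st.py
python3 - <<'E'
from h import *
im,d=ctrl.get_image("scene");cv2.imwrite("pics/s8.png",cv2.resize(im[130:240,380:520],None,fx=5,fy=5,interpolation=cv2.INTER_CUBIC)[:,:,::-1])
E
```

```text
12.7167 [673.66  18.89 157.46] [ 2.9314e+00 -2.0000e-04 -1.7310e-01] [ 0.1   1.35 -2.  ] [ 0.804 -0.115  0.025] 15.36
```

View pics/s8.png

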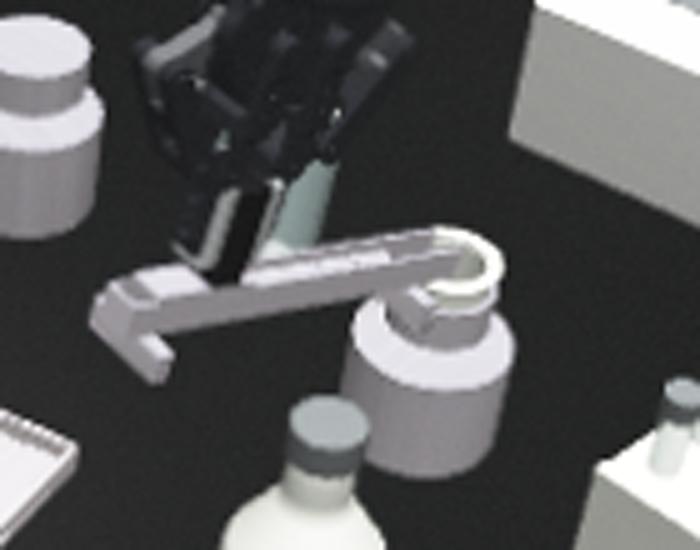

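The chute is tilted about 12° with the cylinders still in it and the nose on the sleeve (crop (450,250)). The contact is light, about 1 to 1.5 N, so I'll press slightly more as I continue.

Request:
{"op": "step_arm", "data": {
  "deltas": [
    [[0, 0.2, 0.9, 1.6, -0.0148, 0.0026, 0], [0, 0.2, 0.9, 1.6, -0.0148, 0.0026, 0], [0, 0.2, 1, 1.6, -0.0148, 0.0026, 0], [0, 0.2, 1, 1.6, -0.0148, 0.0026, 0], [0, 0, 0, 0, 0, 0, 0], [0, 0, 0, 0, 0, 0, 0]]
  ]
}}

```text
clock: 13.27
eef_pos: [674.7, 22.8, 164.0]
tool_rot: [2.872, -0.001, -0.173]
force: [-0.4, 1.9, -0.5]
width: 15.4
```

```bash
python3 st.py
```

```text
13.2667 [674.69  22.78 164.04] [ 2.8716e+00 -8.0000e-04 -1.7310e-01] [-0.4   1.93 -0.47] [ 1.086 -0.173  0.014] 15.42
```

Request:
{"op": "step_arm", "data": {
  "deltas": [
    [[0, 0.2, 1, 1.65, -0.0148, 0.0026, 0], [0, 0.2, 1, 1.65, -0.0148, 0.0026, 0], [0, 0, 0, 0, 0, 0, 0], [0, 0, 0, 0, 0, 0, 0]]
  ]
}}

```text
clock: 13.6
eef_pos: [675.0, 24.8, 167.2]
tool_rot: [2.842, -0.0, -0.173]
force: [0.0, 3.2, 0.4]
width: 15.4
```

```bash
python3 st.py
```

```text
13.6 [674.97  24.79 167.22] [ 2.8415e+00 -4.0000e-04 -1.7300e-01] [0.01 3.25 0.44] [ 1.215 -0.118  0.095] 15.37
```

Request:
{"op": "step_arm", "data": {
  "deltas": [
    [[0, 0.3, 1.4, 1.7, -0.0148, 0.0026, 0], [0, 0.3, 1.4, 1.7, -0.0148, 0.0026, 0], [0, 0, 0, 0, 0, 0, 0], [0, 0, 0, 0, 0, 0, 0]]
  ]
}}

```text
clock: 13.93
eef_pos: [675.4, 27.3, 170.5]
tool_rot: [2.811, -0.0, -0.173]
force: [0.4, 2.1, -0.9]
width: 15.2
```

```bash
python3 st.py
python3 - <<'E'
from h import *
im,d=ctrl.get_image("scene");np.savez("pics/s9.npz",im=im,d=d);cv2.imwrite("pics/s9.png",cv2.resize(im[130:240,380:520],None,fx=5,fy=5,interpolation=cv2.INTER_CUBIC)[:,:,::-1])
P=cloud("scene",d)[1];P0=np.load("pics/sceneP.npy")[:,2:]
for Q in(P0,P):
    q=Q[(np.hypot(Q[:,0]-697,Q[:,1]-148)<50)&(Q[:,2]>20)&(Q[:,2]<55)];print(len(q),np.percentile(q,[1,99],axis=0).round(1).tolist(),q.mean(0))
E
```

```text
13.9333 [675.44  27.3  170.54] [ 2.8109e+00 -1.0000e-04 -1.7310e-01] [ 0.41  2.1  -0.94] [ 1.187 -0.091 -0.038] 15.18
427 [[669.0, 110.6, 20.6], [733.2, 168.9, 54.8]] [711.35041878 125.80609434  40.08180397]
438 [[666.5, 110.1, 20.4], [733.1, 167.3, 54.9]] [710.82797499 125.71360495  40.08961048]
```

View pics/s9.png

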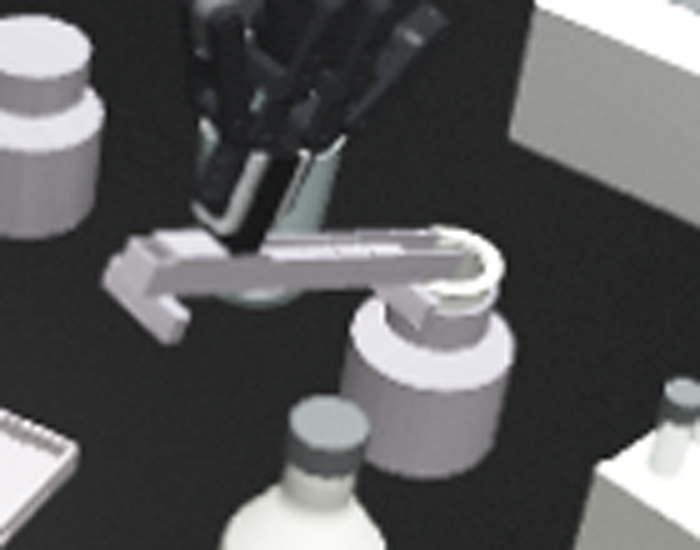

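Request:
{"op": "step_arm", "data": {
  "deltas": [
    [[0, 0.2, 1.1, 1.6, -0.0148, 0.0026, 0], [0, 0.2, 1.1, 1.6, -0.0148, 0.0026, 0], [0, 0.2, 1.1, 1.5, -0.0148, 0.0026, 0], [0, 0.2, 1.2, 1.5, -0.0148, 0.0026, 0], [0, 0, 0, 0, 0, 0, 0], [0, 0, 0, 0, 0, 0, 0]]
  ]
}}

```text
clock: 14.48
eef_pos: [676.4, 31.9, 176.8]
tool_rot: [2.751, -0.001, -0.173]
force: [-0.3, 2.5, -0.2]
width: 15.3
```

```bash
python3 st.py
```

```text
14.4833 [676.45  31.86 176.81] [ 2.7509e+00 -7.0000e-04 -1.7300e-01] [-0.3   2.49 -0.22] [ 1.246 -0.121  0.058] 15.29
```

Request:
{"op": "step_arm", "data": {
  "deltas": [
    [[0, 0.2, 1.2, 1.5, -0.0148, 0.0026, 0], [0, 0.2, 1.2, 1.5, -0.0148, 0.0026, 0], [0, 0.2, 1.2, 1.5, -0.0148, 0.0026, 0], [0, 0.2, 1.3, 1.5, -0.0148, 0.0026, 0], [0, 0, 0, 0, 0, 0, 0], [0, 0, 0, 0, 0, 0, 0]]
  ]
}}

```text
clock: 14.98
eef_pos: [677.2, 36.8, 182.7]
tool_rot: [2.691, -0.0, -0.173]
force: [-0.5, 2.3, -0.4]
width: 15.7
```

```bash
python3 st.py
python3 - <<'E'
from h import *
im,d=ctrl.get_image("scene");np.savez("pics/s10.npz",im=im,d=d);cv2.imwrite("pics/s10.png",cv2.resize(im[130:240,380:520],None,fx=5,fy=5,interpolation=cv2.INTER_CUBIC)[:,:,::-1])
E
```

```text
14.9833 [677.16  36.79 182.68] [ 2.6908e+00 -4.0000e-04 -1.7290e-01] [-0.45  2.34 -0.44] [ 1.471 -0.081  0.014] 15.66
```

View pics/s10.png

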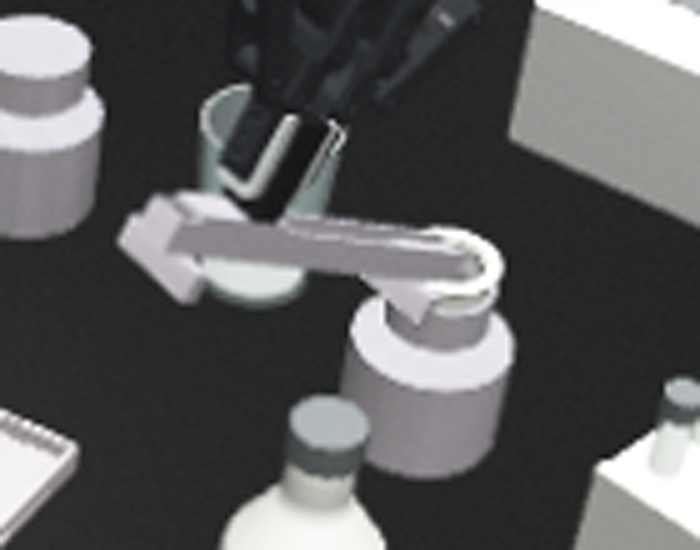

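Request:
{"op": "step_arm", "data": {
  "deltas": [
    [[0, 0.2, 1.3, 1.45, -0.0148, 0.0026, 0], [0, 0.2, 1.3, 1.45, -0.0148, 0.0026, 0], [0, 0.2, 1.3, 1.4, -0.0148, 0.0026, 0], [0, 0.2, 1.3, 1.4, -0.0148, 0.0026, 0], [0, 0, 0, 0, 0, 0, 0], [0, 0, 0, 0, 0, 0, 0]]
  ]
}}

```text
clock: 15.53
eef_pos: [678.1, 42.0, 188.4]
tool_rot: [2.631, -0.001, -0.173]
force: [-0.9, 2.8, 0.0]
width: 15.1
```

```bash
python3 st.py
```

```text
15.5333 [678.06  41.97 188.44] [ 2.6309e+00 -7.0000e-04 -1.7300e-01] [-0.91  2.78  0.02] [ 1.347 -0.033  0.049] 15.07
```

Request:
{"op": "step_arm", "data": {
  "deltas": [
    [[0, 0.2, 1.3, 1.4, -0.0148, 0.0026, 0], [0, 0.2, 1.4, 1.4, -0.0148, 0.0026, 0], [0, 0.3, 1.4, 1.3, -0.0148, 0.0026, 0], [0, 0.2, 1.4, 1.3, -0.0148, 0.0026, 0], [0, 0, 0, 0, 0, 0, 0], [0, 0, 0, 0, 0, 0, 0]]
  ]
}}

```text
clock: 16.03
eef_pos: [678.7, 47.4, 193.5]
tool_rot: [2.571, 0.0, -0.173]
force: [0.5, 2.8, -1.9]
width: 15.2
```

```bash
python3 st.py
python3 - <<'E'
from h import *
im,d=ctrl.get_image("scene");np.savez("pics/s11.npz",im=im,d=d);cv2.imwrite("pics/s11.png",cv2.resize(im[130:240,380:520],None,fx=5,fy=5,interpolation=cv2.INTER_CUBIC)[:,:,::-1])
im,d=ctrl.get_image("top");cv2.imwrite("pics/t11.png",cv2.resize(im[100:260,80:290],None,fx=3.7,fy=3.7,interpolation=cv2.INTER_CUBIC)[:,:,::-1])
E
```

```text
16.0333 [678.72  47.45 193.54] [ 2.5705  0.     -0.173 ] [ 0.51  2.77 -1.89] [ 1.424 -0.138  0.023] 15.23
```

View pics/s11.png

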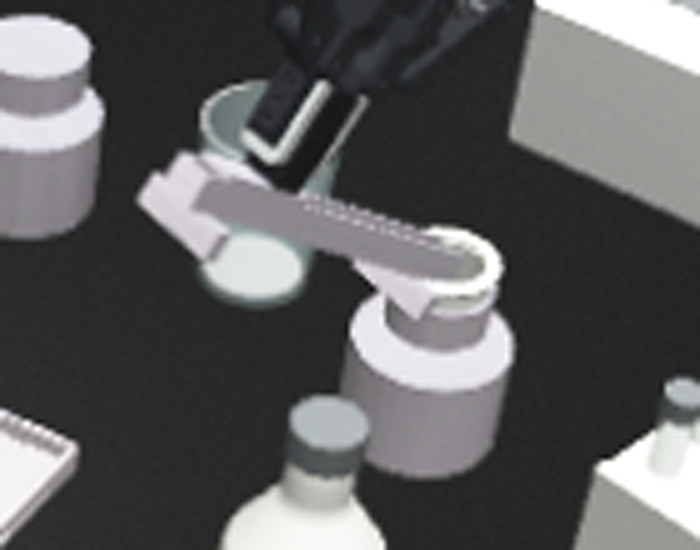

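View pics/t11.png

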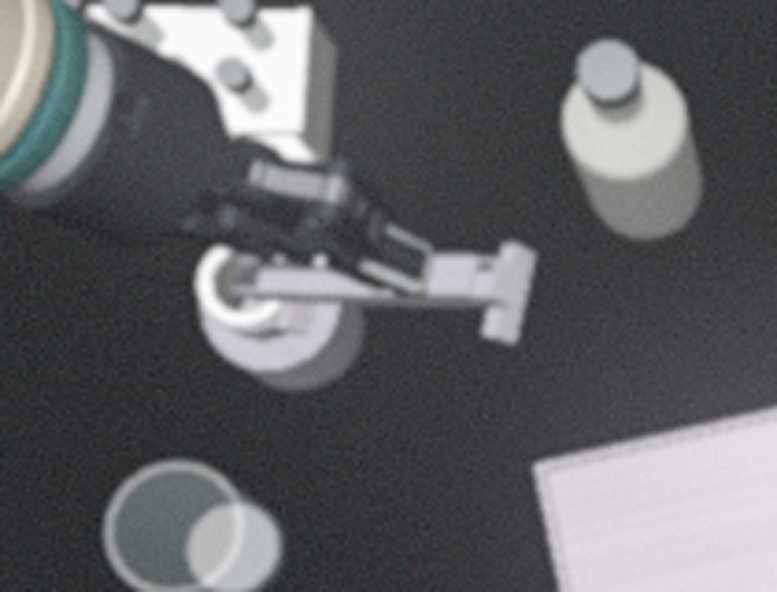

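Request:
{"op": "step_arm", "data": {
  "deltas": [
    [[0, 0.2, 1.4, 1.2, -0.0148, 0.0026, 0], [0, 0.2, 1.4, 1.2, -0.0148, 0.0026, 0], [0, 0.3, 1.5, 1.2, -0.0148, 0.0026, 0], [0, 0.2, 1.5, 1.2, -0.0148, 0.0026, 0], [0, 0, 0, 0, 0, 0, 0], [0, 0, 0, 0, 0, 0, 0]]
  ]
}}

```text
clock: 16.63
eef_pos: [679.6, 53.0, 198.9]
tool_rot: [2.51, -0.0, -0.173]
force: [-0.7, 2.4, 0.2]
width: 15.3
```

```bash
python3 st.py
```

```text
16.6333 [679.62  52.97 198.86] [ 2.5099e+00 -3.0000e-04 -1.7310e-01] [-0.71  2.4   0.17] [ 1.486  0.027 -0.045] 15.28
```

Request:
{"op": "step_arm", "data": {
  "deltas": [
    [[0, 0.2, 1.5, 1.2, -0.0148, 0.0026, 0], [0, 0.3, 1.5, 1.2, -0.0148, 0.0026, 0], [0, 0.3, 1.6, 1.1, -0.0148, 0.0026, 0], [0, 0.3, 1.6, 1.1, -0.0148, 0.0026, 0], [0, 0, 0, 0, 0, 0, 0], [0, 0, 0, 0, 0, 0, 0]]
  ]
}}

```text
clock: 17.13
eef_pos: [680.7, 59.2, 203.4]
tool_rot: [2.45, -0.0, -0.173]
force: [0.3, 1.7, 0.0]
width: 15.1
```

```bash
python3 st.py
python3 - <<'E'
from h import *
im,d=ctrl.get_image("scene");np.savez("pics/s12.npz",im=im,d=d);cv2.imwrite("pics/s12.png",cv2.resize(im[140:220,400:500],None,fx=7,fy=7,interpolation=cv2.INTER_CUBIC)[:,:,::-1])
im,d=ctrl.get_image("top");cv2.imwrite("pics/t12.png",cv2.resize(im[150:210,120:230],None,fx=7,fy=7,interpolation=cv2.INTER_CUBIC)[:,:,::-1])
E
```

```text
17.1333 [680.74  59.16 203.36] [ 2.4499e+00 -3.0000e-04 -1.7310e-01] [0.35 1.7  0.01] [ 1.476  0.013 -0.044] 15.09
```

View pics/s12.png

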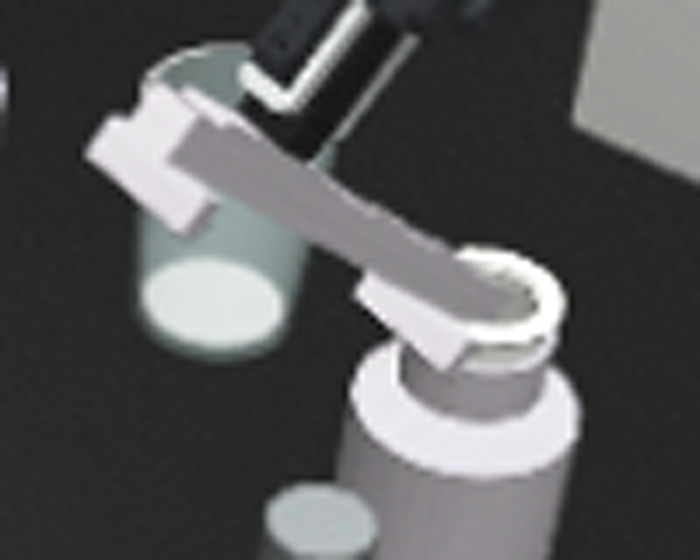

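View pics/t12.png

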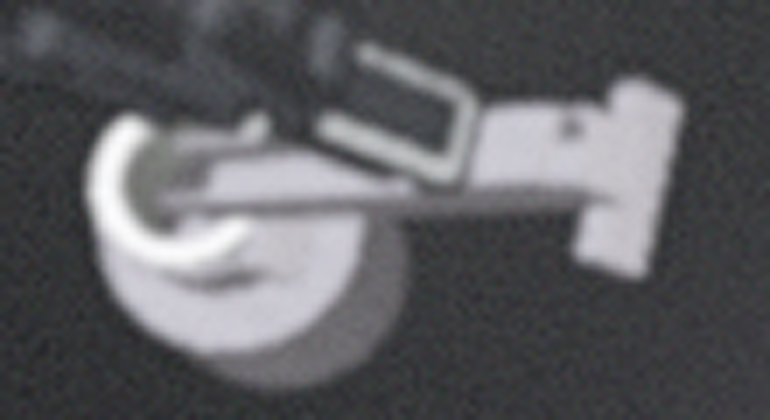

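```bash
cat >> h.py <<'E'
def inchute(P,s):
    R=Rot.from_euler("xyz",s["tool_rot"]).as_matrix()  # tool axes
    x=-R[:,1];z=-R[:,2];y=np.cross(z,x)
    o=np.array(s["eef_pos"])-48.6*z
    return (P-o)@np.c_[x,y,z]
E
python3 - <<'E'
from h import *
for n in("top","scene"):
    im,d=ctrl.get_image(n);s=ctrl.read_state();P=cloud(n,d)[1];q=inchute(P,s)
    for a in range(20,140,8):
        m=(q[:,0]>a)&(q[:,0]<=a+8)&(abs(q[:,1]+0.7)<6)&(q[:,2]>5)&(q[:,2]<40);print(n,a,m.sum(),np.percentile(q[m,2],[10,50,90]).round(1) if m.sum()>2 else "")
E
python3 st.py
```

```text
top 20 0 
top 28 0 
top 36 0 
top 44 4 [14.9 16.  16.4]
top 52 0 
top 60 2 
top 68 6 [15.1 15.4 15.9]
top 76 5 [15.  15.4 16. ]
top 84 9 [14.8 15.8 16.3]
top 92 10 [15.  15.6 16. ]
top 100 9 [15.1 15.9 16.4]
top 108 7 [14.7 15.7 16.3]
top 116 12 [14.3 15.4 16. ]
top 124 11 [14.9 16.  16.8]
top 132 2 
scene 20 0 
scene 28 0 
scene 36 1 
scene 44 0 
scene 52 1 
scene 60 1 
scene 68 1 
scene 76 1 
scene 84 2 
scene 92 1 
scene 100 8 [ 5.6  7.3 11.4]
scene 108 7 [ 6.6  9.2 10.1]
scene 116 1 
scene 124 2 
scene 132 0 
17.3333 [680.56  58.51 203.45] [ 2.4507e+00 -4.0000e-04 -1.7450e-01] [-0.25  2.44 -0.26] [ 1.517 -0.07  -0.074] 15.2
```

The top depth shows bare channel floor (about 16 mm in the chute frame) from x = 44 to 132 mm, so the chute is empty. I'll hold with about 3 N on the sleeve.

Request:
{"op": "step_arm", "data": {
  "deltas": [
    [[0, 0, 0, -0.1, 0, 0, 0], [0, 0, 0, 0, 0, 0, 0], [0, 0, 0, 0, 0, 0, 0], [0, 0, 0, 0, 0, 0, 0], [0, 0, 0, 0, 0, 0, 0], [0, 0, 0, 0, 0, 0, 0], [0, 0, 0, 0, 0, 0, 0], [0, 0, 0, 0, 0, 0, 0], [0, 0, 0, 0, 0, 0, 0], [0, 0, 0, 0, 0, 0, 0]]
  ]
}}

```text
clock: 18.17
eef_pos: [680.6, 58.7, 203.5]
tool_rot: [2.45, -0.0, -0.174]
force: [-0.2, 2.6, -1.1]
width: 15.1
```

Request:
{"op": "step_arm", "data": {
  "deltas": [
    [[0, 0, 0, 0, 0, 0, 0], [0, 0, 0, 0, 0, 0, 0], [0, 0, 0, 0, 0, 0, 0], [0, 0, 0, 0, 0, 0, 0], [0, 0, 0, 0, 0, 0, 0], [0, 0, 0, 0, 0, 0, 0], [0, 0, 0, 0, 0, 0, 0], [0, 0, 0, 0, 0, 0, 0]]
  ]
}}

```text
clock: 18.83
eef_pos: [680.6, 58.7, 203.4]
tool_rot: [2.45, -0.0, -0.174]
force: [-0.0, 2.8, -0.8]
width: 15.5
```

```bash
python3 st.py
```

```text
18.8333 [680.57  58.72 203.44] [ 2.4504e+00 -2.0000e-04 -1.7410e-01] [-0.04  2.82 -0.76] [ 1.484 -0.061 -0.013] 15.54
```

Request:
{"op": "step_arm", "data": {
  "deltas": [
    [[0, 0, 0, 2, 0, 0, 0], [0, 0, 0, 5, 0, 0, 0], [0, 0, 0, 8, 0, 0, 0], [0, 0, 0, 12, 0, 0, 0], [0, 0, 0, 12, 0, 0, 0], [0, 0, 0, 10, 0, 0, 0], [0, 0, 0, 6, 0, 0, 0], [0, 0, 0, 0, 0, 0, 0]]
  ]
}}

```text
clock: 19.5
eef_pos: [681.3, 58.2, 261.1]
tool_rot: [2.451, -0.003, -0.174]
force: [1.1, 0.2, -2.6]
width: 15.4
```

Request:
{"op": "step_arm", "data": {
  "deltas": [
    [[0, 0, -8, 0, 0.034, -0.006, 0], [0, -3, -14, 0, 0.068, -0.012, 0], [0, -4, -18, 0, 0.068, -0.012, 0], [0, -5, -18, 0, 0.068, -0.012, 0], [0, -5, -18, -2, 0.068, -0.012, 0], [0, -5, -18, -4, 0.068, -0.012, 0], [0, -5, -18, -6, 0.068, -0.012, 0], [0, -5, -18, -8, 0.068, -0.012, 0], [0, -5, -18, -10, 0.068, -0.012, 0], [0, -5, -18, -10, 0.068, -0.012, 0]]
  ]
}}

```text
clock: 20.33
eef_pos: [637.3, -109.0, 218.5]
tool_rot: [3.109, -0.001, -0.175]
force: [-0.3, -0.2, -2.8]
width: 14.9
```

Request:
{"op": "step_arm", "data": {
  "deltas": [
    [[0, -5, -14, -10, 0.034, -0.006, 0], [0, -3, -8, -8, 0, 0, 0], [0, 0, -3, -4, 0, 0, 0], [0, 0, 0, 0, 0, 0, 0], [0, 0, 0, 0, 0, 0, 0]]
  ]
}}

```text
clock: 20.75
eef_pos: [631.2, -130.0, 195.9]
tool_rot: [3.141, 0.0, -0.171]
force: [0.2, 0.8, -2.3]
width: 15.1
```

```bash
python3 st.py
python3 - <<'E'
from h import *
im,d=ctrl.get_image("scene");np.savez("pics/s13.npz",im=im,d=d);cv2.imwrite("pics/s13.png",cv2.resize(im[80:320,250:530],None,fx=2.8,fy=2.5,interpolation=cv2.INTER_CUBIC)[:,:,::-1])
im,d=ctrl.get_image("top");np.savez("pics/t13.npz",im=im,d=d);cv2.imwrite("pics/t13.png",cv2.resize(im[145:215,105:215],None,fx=7,fy=7,interpolation=cv2.INTER_CUBIC)[:,:,::-1])
E
```

```text
20.75 [ 631.19 -130.04  195.85] [ 3.1415e+00  3.0000e-04 -1.7140e-01] [ 0.15  0.8  -2.32] [0.003 0.031 0.002] 15.11
```

View pics/s13.png

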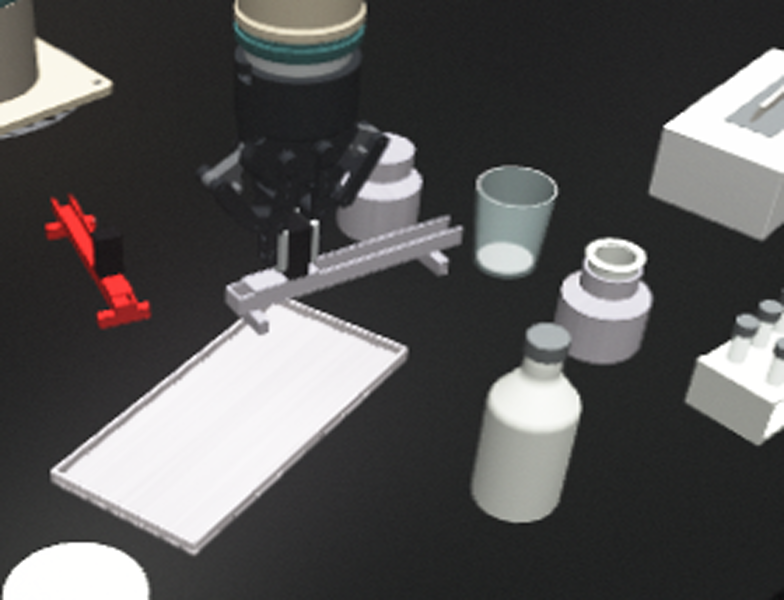

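View pics/t13.png

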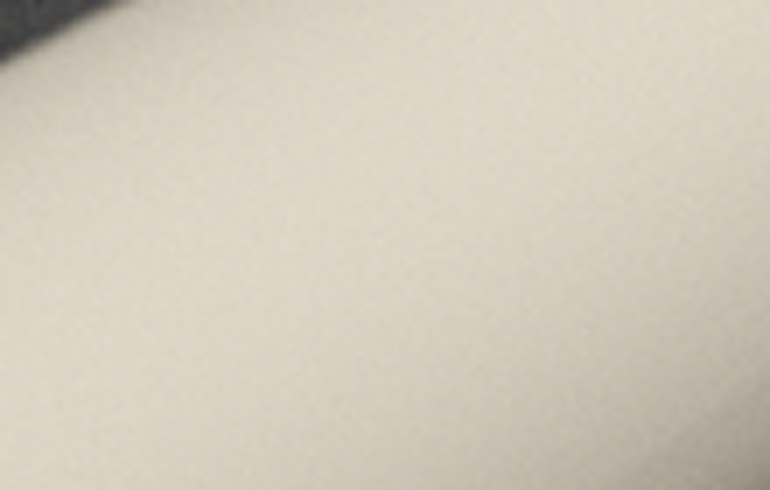

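The chute is empty and level, and the jar is in place with nothing spilled. The arm blocks the top view of the jar, so that check has to wait. I'll check the chute's tilt in the grip and return it.

Run:
```python
from h import *
d=np.load("pics/s13.npz")["d"];s=ctrl.read_state();q=inchute(cloud("scene",d)[1],s)
for a in list(range(-45,-25,10))+list(range(20,140,15)):
    m=(q[:,0]>a)&(q[:,0]<=a+15)&(abs(q[:,1])<14)&(q[:,2]>10)&(q[:,2]<36);print(a,m.sum(),np.percentile(q[m,2],[50,90]).round(1),np.percentile(q[m,1],[5,95]).round(1))
```

```text
-45 114 [25.2 31.8] [-11.8   7.7]
-35 125 [28.6 32.8] [-11.4   8.4]
20 76 [23.1 28.4] [-10.5   8.3]
35 87 [22.8 28.6] [-11.3   8.9]
50 87 [22.8 28.4] [-10.5   9.3]
65 78 [21.9 27.7] [-10.2   8.5]
80 80 [22.3 27.8] [-11.9   7.2]
95 85 [20.6 27.4] [-12.   8.]
110 81 [21.4 27.6] [-12.2   7.2]
125 49 [21.3 27.4] [-12.4   7.1]
```

Request:
{"op": "step_arm", "data": {
  "deltas": [
    [[0, -3, -3, -3, 0, 0, 0.04], [0, -5, -5, -8, 0, 0, 0.05], [0, -5, -5, -12, 0, 0, 0.05], [0, -5, -5, -14, 0, 0, 0.05], [0, -5, -5, -14, 0, 0, 0.05], [0, -5, -5, -14, 0, 0, 0.05], [0, -5, -5, -12, 0, 0, 0.05], [0, -4, -4, -10, 0, 0, 0.05], [0, -3, -2.4, -6, 0, 0, 0.057], [0, 0, 0, -3, 0, 0, 0]]
  ]
}}

```text
clock: 21.68
eef_pos: [590.3, -171.0, 99.9]
tool_rot: [3.141, 0.0, 0.275]
force: [-0.9, 0.5, -2.7]
width: 15.3
```

Request:
{"op": "step_arm", "data": {
  "deltas": [
    [[0, 0, 0, 0, 0, 0, 0], [0, 0, 0, 0, 0, 0, 0], [0, 0, 0, 0, 0, 0, 0]]
  ]
}}

```text
clock: 21.93
eef_pos: [591.6, -171.0, 101.0]
tool_rot: [3.14, -0.002, 0.273]
force: [-0.0, -0.8, -3.1]
width: 15.6
```

```bash
python3 st.py
python3 - <<'E'
from h import *
im,d=ctrl.get_image("scene");cv2.imwrite("pics/s14.png",cv2.resize(im[150:310,250:420],None,fx=4,fy=3.7,interpolation=cv2.INTER_CUBIC)[:,:,::-1])
E
```

```text
21.9333 [ 591.63 -171.04  100.99] [ 3.1401e+00 -1.7000e-03  2.7330e-01] [-0.01 -0.83 -3.13] [-0.069  0.004  0.005] 15.6
```

View pics/s14.png

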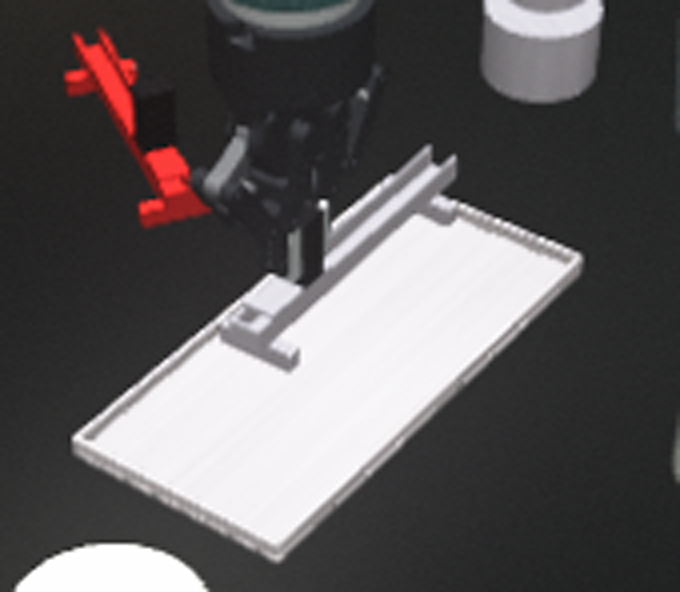

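Request:
{"op": "step_arm", "data": {
  "deltas": [
    [[0, 0, 0, -4, 0, 0, 0], [0, 0, 0, -8, 0, 0, 0], [0, 0, 0, -10, 0, 0, 0], [0, 0, 0, -10, 0, 0, 0], [0, 0, 0, -7, 0, 0, 0], [0, 0, 0, -4, 0, 0, 0], [0, 0, 0, -2, 0, 0, 0], [0, 0, 0, 0, 0, 0, 0], [0, 0, 0, 0, 0, 0, 0]]
  ]
}}

```text
clock: 22.73
eef_pos: [590.7, -171.9, 55.5]
tool_rot: [3.141, -0.001, 0.272]
force: [0.3, -0.2, -1.9]
width: 15.3
```

Request:
{"op": "step_arm", "data": {
  "deltas": [
    [[0, 0, 0, -1, 0, 0, 0], [0, 0, 0, -1, 0, 0, 0], [0, 0, 0, -0.7, 0, 0, 0], [0, 0, 0, 0, 0, 0, 0], [0, 0, 0, 0, 0, 0, 0]]
  ]
}}

```text
clock: 23.15
eef_pos: [590.6, -171.6, 52.8]
tool_rot: [3.141, -0.001, 0.273]
force: [0.3, 0.3, -2.8]
width: 15.0
```

```bash
python3 st.py
```

```text
23.15 [ 590.59 -171.65   52.82] [ 3.1409e+00 -6.0000e-04  2.7260e-01] [ 0.34  0.29 -2.82] [-0.089 -0.083 -0.011] 15.02
```

Request:
{"op": "step_arm", "data": {
  "deltas": [
    [[0, 0, 0, -0.7, 0, 0, 0], [0, 0, 0, 0, 0, 0, 0], [0, 0, 0, -0.5, 0, 0, 0], [0, 0, 0, 0, 0, 0, 0], [0, 0, 0, 0, 0, 0, 0]]
  ]
}}

```text
clock: 23.57
eef_pos: [590.6, -171.8, 51.6]
tool_rot: [3.141, -0.001, 0.273]
force: [-0.1, -0.3, -1.4]
width: 15.6
```

```bash
python3 st.py
```

```text
23.5667 [ 590.62 -171.76   51.64] [ 3.1408e+00 -7.0000e-04  2.7260e-01] [-0.15 -0.35 -1.44] [ 0.036 -0.012 -0.065] 15.61
```

Request:
{"op": "step_arm", "data": {
  "deltas": [
    [[0, 0, 0, -0.4, 0, 0, 0], [0, 0, 0, 0, 0, 0, 0], [0, 0, 0, 0, 0, 0, 0]]
  ]
}}

```text
clock: 23.82
eef_pos: [590.7, -171.7, 51.6]
tool_rot: [3.141, -0.001, 0.273]
force: [-1.3, 0.3, 2.0]
width: 15.5
```

Request:
{"op": "step_arm", "data": {
  "deltas": [
    [[0.25, 0, 0, 0, 0, 0, 0], [0.35, 0, 0, 0, 0, 0, 0], [0.5, 0, 0, 0, 0, 0, 0], [0.6, 0, 0, 0, 0, 0, 0], [0.6, 0, 0, 0, 0, 0, 0], [0.6, 0, 0, 0, 0, 0, 0], [0.6, 0, 0, 0, 0, 0, 0], [0.6, 0, 0, 0, 0, 0, 0]]
  ]
}}

```text
clock: 24.48
eef_pos: [590.6, -171.7, 51.1]
tool_rot: [3.141, -0.001, 0.273]
force: [-0.3, 0.3, 0.3]
width: 51.3
```

```bash
python3 st.py
python3 - <<'E'
from h import *
im,d=ctrl.get_image("scene");cv2.imwrite("pics/s15.png",cv2.resize(im[150:310,250:420],None,fx=4,fy=3.7,interpolation=cv2.INTER_CUBIC)[:,:,::-1])
E
```

```text
24.4833 [ 590.58 -171.73   51.14] [ 3.1408e+00 -5.0000e-04  2.7260e-01] [-0.26  0.35  0.31] [-0.013  0.061 -0.016] 51.29
```

View pics/s15.png

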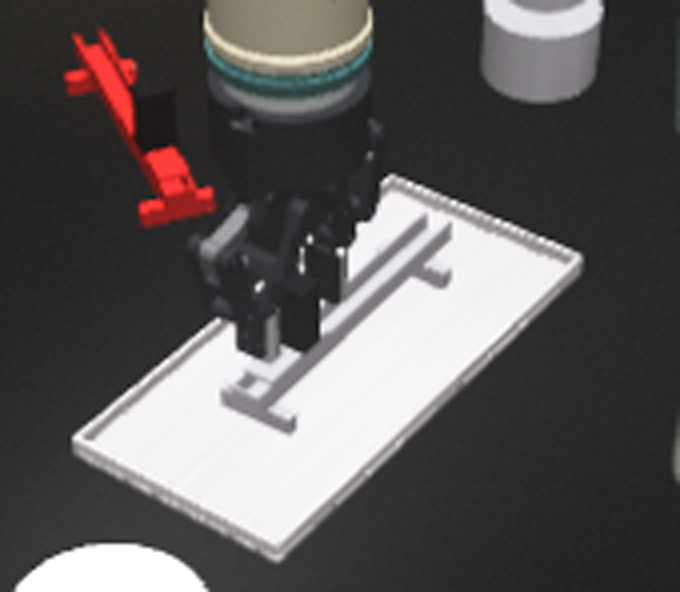

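The jaws are open on both sides of the post (width 51 mm) and the chute stands in the tray. I'll go straight up, then back so that both cameras can see.

Request:
{"op": "step_arm", "data": {
  "deltas": [
    [[0.7, 0, 0, 5, 0, 0, 0], [0.7, 0, 0, 12, 0, 0, 0], [0.7, 0, 0, 20, 0, 0, 0], [0.7, 0, 0, 25, 0, 0, 0], [0.7, 0, 0, 30, 0, 0, 0], [0.7, 0, 0, 30, 0, 0, 0], [0.7, 0, 0, 20, 0, 0, 0], [0.7, -20, -20, 10, 0, 0, 0], [0.7, -30, -30, 0, 0, 0, 0], [0.7, -30, -30, 0, 0, 0, 0]]
  ]
}}

```text
clock: 25.37
eef_pos: [512.0, -250.9, 205.1]
tool_rot: [3.139, -0.003, 0.276]
force: [0.0, -1.4, -0.9]
width: 59.8
```

Request:
{"op": "step_arm", "data": {
  "deltas": [
    [[0.7, -30, -30, 0, 0, 0, 0], [0.7, -30, -30, 0, 0, 0, 0], [0.7, -20, -30, 0, 0, 0, 0], [0.7, 0, -30, 0, 0, 0, 0], [0.7, 0, -30, 0, 0, 0, 0], [0.7, 0, -20, 0, 0, 0, 0], [0.7, 0, -10, 0, 0, 0, 0], [0.7, 0, 0, 0, 0, 0, 0], [0.7, 0, 0, 0, 0, 0, 0]]
  ]
}}

```text
clock: 26.12
eef_pos: [432.7, -428.7, 203.3]
tool_rot: [-3.141, -0.001, 0.272]
force: [0.4, -0.3, 0.1]
width: 59.8
```

```bash
python3 st.py
python3 - <<'E'
from h import *
for n in("scene","top"):
    im,d=ctrl.get_image(n);np.savez(f"pics/{n}_end.npz",im=im,d=d);cv2.imwrite(f"pics/{n}_end.png",im[:,:,::-1])
    P=cloud(n,d)[1]
    q=P[(abs(P[:,0]-590)<40)&(abs(P[:,1]+170)<40)&(P[:,2]>74)&(P[:,2]<95)];print(n,"grip top",len(q),q.mean(0) if len(q) else "")
    q=P[(np.hypot(P[:,0]-697,P[:,1]-148)<45)&(P[:,2]>93)];print("ring",(q.min(0)+q.max(0))/2 if len(q) else "",np.median(q[:,2]) if len(q) else "")
    q=P[(np.hypot(P[:,0]-697,P[:,1]-148)<14)&(P[:,2]<70)];print("inside",len(q),np.percentile(q[:,2],[1,50,99]))
    if n=="top":cv2.imwrite("pics/jar_end.png",cv2.resize(im[150:210,115:205],None,fx=7,fy=7,interpolation=cv2.INTER_CUBIC)[:,:,::-1])
E
```

```text
26.1167 [ 432.65 -428.72  203.33] [-3.1412e+00 -8.0000e-04  2.7240e-01] [ 0.42 -0.31  0.13] [ 0.02  -0.058 -0.004] 59.81
scene grip top 88 [ 593.034483   -174.01250863   80.19681325]
ring [696.4465364  146.83597163  96.24480928] 96.09376942126141Traceback (most recent call last):
  File "<stdin>", line 7, in <module>
    return _quantile_unchecked(
        a, q, axis, out, overwrite_input, method, keepdims, weights)
    return _ureduce(a,
                    func=_quantile_ureduce_func,
    ...<5 lines>...
                    overwrite_input=overwrite_input,
                    method=method)
    r = func(a, **kwargs)
    result = _quantile(arr,
                       quantiles=q,
    ...<2 lines>...
                       out=out,
                       weights=wgt)
    slices_having_nans = np.isnan(arr[-1, ...])
                                  ~~~^^^^^^^^^
IndexError: index -1 is out of bounds for axis 0 with size 0
```

View pics/scene_end.png

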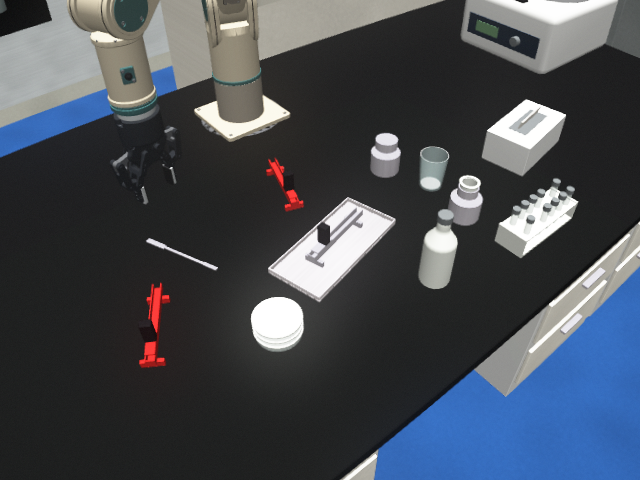

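The scene view shows the chute standing in the tray (323,235), the jar at (467,200) and everything else in place. Now the top view.

Run:
```python
from h import *
n="top"
im,d=ctrl.get_image(n);np.savez(f"pics/{n}_end.npz",im=im,d=d);cv2.imwrite(f"pics/{n}_end.png",im[:,:,::-1])
P=cloud(n,d)[1];P0=np.load("pics/topP.npy")[:,2:]
for nm,P in(("0",P0),("end",P)):
    q=P[(abs(P[:,0]-590)<40)&(abs(P[:,1]+170)<40)&(P[:,2]>74)&(P[:,2]<95)];print(nm,"grip top",len(q),q.mean(0) if len(q) else "")
    q=P[(np.hypot(P[:,0]-697,P[:,1]-148)<45)&(P[:,2]>93)];print("ring",(q.min(0)+q.max(0))/2 if len(q) else "",np.median(q[:,2]) if len(q) else "")
    q=P[(np.hypot(P[:,0]-697,P[:,1]-148)<45)&(P[:,2]<90)];print("inside/low",len(q),np.histogram(q[:,2],bins=range(-5,95,10)))
    q=P[(abs(P[:,0]-575)<60)&(P[:,1]<-35)&(P[:,1]>-150)&(P[:,2]>20)&(P[:,2]<40)];print("channel z",np.percentile(q[:,2],[10,50,90]),len(q))
cv2.imwrite("pics/jar_end.png",np.hstack([cv2.resize(i[150:210,120:175],None,fx=7,fy=7,interpolation=cv2.INTER_CUBIC) for i in(np.load("pics/top0.npz")["im"],im)])[:,:,::-1])
```

```text
0 grip top 95 [ 591.27487617 -169.1983204    80.69905318]
ring [695.92371971 147.1211379   97.19124376] 97.10907825947027
inside/low 1475 (array([373,  99,  95,  73,  64, 141, 381,  79, 119]), array([-5,  5, 15, 25, 35, 45, 55, 65, 75, 85]))
channel z [21.59170995 29.30732577 33.07774717] 429
end grip top 96 [ 590.94706056 -172.38439715   80.97545219]
ring [695.78642994 147.44983469  97.35523586] 96.9291045126642
inside/low 1474 (array([378,  98,  88,  74,  63, 149, 371,  83, 126]), array([-5,  5, 15, 25, 35, 45, 55, 65, 75, 85]))
channel z [20.3586565  26.90750654 33.46105442] 302
```

View pics/top_end.png

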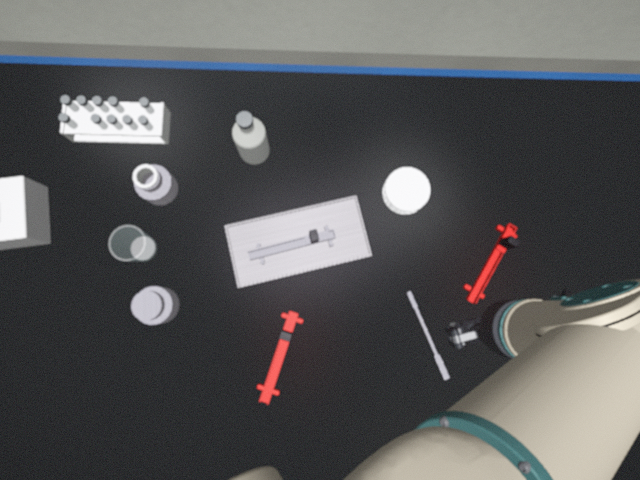

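View pics/jar_end.png

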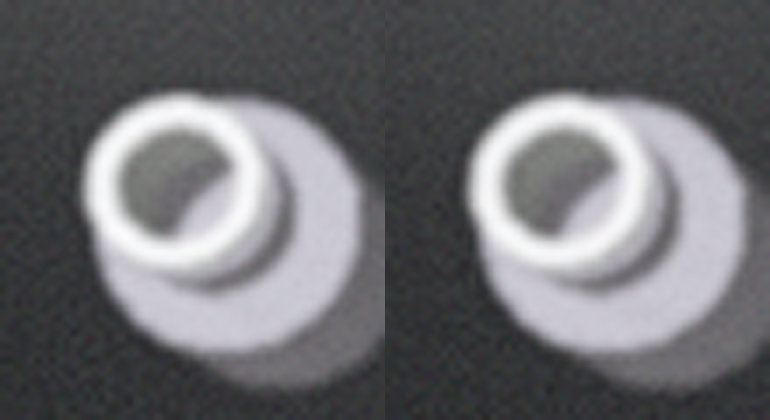

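The jar moved less than 1 mm, the sleeve is still at 97 mm, and nothing is stuck in the bore. The chute is empty and standing in the tray, no cylinder lies on the bench, and the arm is clear. I'll hand in.

Run:
```python
from cell import ctrl
print(ctrl.finish_job())
```

```text
the job is handed in; nothing more can be done
None
```

The job is handed in at about 26 s on the robot's clock; no verdict was reported.

**What I did:**
- I gripped the steel chute by its post and carried it level to the open jar.
- Touch found the sleeve top at about 97.8 mm; the cameras gave 97.5 mm. I rested the nose there with about 4 to 5 N.
- I tipped the chute about the sleeve edge in small steps to about 39.5°. The largest contact I estimated was about 5 N, from readings taken between steps.
- I held it tipped for over 1.5 s, then set the empty chute back in its tray, let go and backed away.

**What the checks showed:**
- **Chute empty:** while it was tipped, depth showed bare floor from 44 to 132 mm along the channel, and later pictures agree.
- **Jar and sleeve:** the jar is within 1 mm of its start and the sleeve top is still at about 97 mm.
- **Chute placing:** it stands on the tray floor, with the grip top at 81 mm as expected and about 3 mm from where it started.
- **Surroundings:** nothing looks spilled or disturbed, and the arm touches nothing.

**Not confirmed or not in agreement:**
- I could not see the cylinders inside the jar. The part of the floor visible through the mouth looked unchanged, so their being in the jar is inferred from the empty chute and the clear bench.
- The force readings were noisy, by about 0.7 N. On first contact the wrist torque suggested about 2.5 N while the force reading suggested 4 to 5 N.

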